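Load the receivers and run the carrier board out under the column

TASK

Get ready to collect from the chromatography column: set the loose rectangular open glass jar upright at the outer end of the trough on the carrier board, and the loose open vial (without a cap) upright in the room left between it and the two vials already there; set the glass down, do not drop it. Then take the board's handle and slide the board out along the top of the lab jack, without lifting it, until the middle of the jar's mouth is under the column's outlet tip; the loaded end now overhangs too far to balance, so finish while still holding the handle end down, the board level on the jack. Do not knock the column or its stand, and leave everything else on the bench where it is.

Things in the scene. Friction and masses are not known exactly. Their poses are not given: they have to be found in the camera images.
- jack: Scissor lab jack, fixed: two steel plates 150 x 150 mm, top face 115 mm above the bench. Origin on the bench under its centre. Its +x axis is the way the board is run out, towards the column (roughly the robot's left, world +y); the plate edge that the board overhangs is at x = +75 mm
- board: Carrier board, loose, flat on the jack: aluminium plate 340 (x) x 90 (y) x 8 mm, about 0.46 kg. Origin at the centre of its underside; +x points to its outer end, towards the column, -x to its tail. As it starts it balances on the jack; loaded and with its origin more than about 45 mm past the jack's centre it tips outward unless held down at the tail (1 to 3 N)
- trough (a point): Centre of the inner floor of the grey open trough fixed lengthwise on the board's outer end: at board x = +93 mm, 10 mm above the board's underside (125 mm above the bench). Inside it is 142 mm long (board x +22 to +164 mm) and 37 mm wide; walls 2 mm thick, 22 mm high above this floor. Axes as the board's
- handle (a point): Middle of the grip bar of the bow handle on the board's tail: board x = -145 mm, 38 mm above the board's underside. The steel bar runs across the board (board y), 64 mm clear between its legs, 12 mm thick along board x, 10 mm high, 25 mm of free air under it
- jar: Rectangular open glass jar, loose, 44 (x) x 28 (y) x 62 mm high, glass 2.4 mm thick, about 75 g, standing on the bench. Origin at the centre of its underside. It goes at the outer end of the trough with its long side along the trough.
- vial: Open glass vial without cap, loose, 28 mm diameter, 61 mm high, about 22 g, standing on the bench. Origin at the centre of its underside.
- vial_b: Open glass vial like the other (28 mm diameter, 61 mm high), already standing in the trough at its inner end (board x about 37 mm). Origin at the centre of its underside.
- vial_c: Open glass vial like the other, already standing in the trough next to vial_b (board x about 67 mm). Origin at the centre of its underside. Three vials and the jar fill the trough's length with 14 mm to spare.
- stand: Retort stand with a glass chromatography column, fixed. Origin on the bench under the column's axis. Column 30 mm diameter, upright, about 280 to 530 mm above the bench, stopcock and outlet below it; steel rod 12 mm diameter, 610 mm high, at y = -135 mm in its frame (beyond the column as seen from the robot); foot 150 x 230 x 10 mm
- tip (a point): Lower end of the column's outlet, a 6 mm glass tube, 206 mm above the bench, straight under the column, about 19 mm above the mouth of a jar standing in the trough. It is the mark the jar is to reach; at the start the jar's place in the trough is about 100 to 155 mm short of it and up to 35 mm to the side
- capped_a: Bystander: glass vial with a black cap, 28 mm diameter, 61 mm high, standing among the loose jar and vial. Origin under its centre.
- capped_b: Bystander: glass vial with a white cap, 28 mm diameter, 61 mm high, beyond the jack. Origin under its centre.
- cork_ring: Bystander: cork ring 90 mm outside diameter, 30 mm high. Origin under its centre.
- reagent: Bystander: amber glass bottle 72 mm diameter, 150 mm high. Origin under its centre.
- beaker: Bystander: glass beaker 68 mm diameter, 85 mm high. Origin under its centre.
- spatula: Bystander: narrow steel spatula 180 mm long, lying flat. Origin under its middle.
Things that resemble listed ones, but are neither listed nor needed, are in the scene too. Leave any blue look-alike of the jar alone.

How it is judged:
By the outcome, as a careful person would: the job done as asked, in the order asked, and still so for the second after the job is handed in, while the arm keeps its last pose, push and grip.
It also fails if it takes over 67 s, if anything falls off the work surface, if the arm or the gripper's body presses on something with over 40 N, if the wrist force passes 120 N, or if a joint passes its speed limit or range.

ROBOT

A 7-joint arm with a two-finger parallel gripper is mounted at the origin on the work surface. World frame = base frame: x ahead of the robot, y to its left, z up, the work surface at z = 0. Lengths are in m, angles in rad, forces in N, time in s.
With the tool pointing down it reaches from about 0.35 to 0.9 m from the base axis. Payload 19.9 kg.
Tool frame: the origin (TCP) lies on the centre line of the jaws, within the pads' length; the fingertips stand 25 mm ahead of it and the grasp point (between the pads) lies 6 mm ahead of it; z points along the fingers, y is the line along which they close (so a half turn about z gives the same grasp; the last joint's range is limited). The gripper opens to 94 mm and grips with 3 to 60 N. Pads are 16 mm wide; open, the fingers measure 119 mm over their backs; the gripper's body (75 mm by 177 mm) begins 78 mm behind the grasp point.
Start: joints at [-1.264, 0.417, -0.01, 1.614, 0.005, 1.111, -0.053], TCP at [0.214, 0.587, 0.23] pointing down, gripper open.
Joint ranges: [-2.81, 2.81], [-0.39, 2.02], [-1.27, 1.25], [0.06, 2.57], [-1.19, 4.33], [0.19, 2], [-2.82, 2.82]. Speed limits (rad/s): [1.89, 1.89, 2.39, 2.39, 3.01, 3.01, 3.01].

INTERFACE

Orientations are given as [roll, pitch, yaw] about the fixed x, y, z axes, in that order (R = Rz(yaw) Ry(pitch) Rx(roll)).
In Python, from workcell import get_obs, vision, ctrl gives the robot as it stands.
- The arm moves only by the tool apply_moves, never from a script. Its argument "targets" is a list that holds one entry, the list of rows, each a list of 7 numbers: the shift along the tool's x, y, z in m, then the turn, a rotation vector about the tool's x, y, z in units of 6 degrees (1.0 is 6 degrees), then the finger opening in m, from 0 to 0.094. In form: [[[tx, ty, tz, wx, wy, wz, hand], ...]]. A call has 1 to 12 rows; each row shifts and turns the commanded pose from where the row before left it, along the tool's axes as they then stand; what a row does not reach is not made up. A row lasts 1/8 s, in which the tool goes at most 62.5 mm and 10.7 degrees, less where a joint would pass 70% of its speed; a pose out of reach is approached as far as the arm can. A call is refused whole if a number of a shift passes 0.0625 or a number of a turn 1, either way. A call with a gripper value outside its range is refused whole. The fingers move at their own pace and stop on an object; "grip_force" is the grip in N (left out, the last holds). Time passes only in rows, so rows that do not move let the fingers close. It gives the time, the measured TCP pose, the force, the opening and the grip force at its end, in the units of the state.
- get_obs(): the state, without advancing time (a new reading comes with each control period).
- vision.capture(name): name is "scene" or "side" or "wrist"; returns the picture (480x640x3 uint8, red, green, blue); there is no depth.
- vision.camera_info(name): a dict with "fovy" (degrees; the focal length in pixels is half the picture's height over the tangent of half this angle, whatever the lens; pixels are square), "cx", "cy" (the principal point, pixels), "D" ([k1, k2, p1, p2, k3] as OpenCV has them; the pictures are not rectified), "R" (3x3) and "t" (3): a world point X has camera coordinates R X + t. Camera axes: x right, y down, z forward; pixel columns grow to the right and rows downward; lengths in m; the calibration is good to about 2 mm. A picture is of the moment at which its call begins: read the wrist's pose just before it. camera_info takes no time and is no camera call; for the wrist camera it gives the pose at the moment of the call.
- ctrl.hand_in(): hands the job in; it is judged then, once.
The state is a dict: "time": time; "joints": joint angles; "joint_velocities": joint speeds; "joint_efforts": joint torques, N m; "position": TCP position; "ee_rot": TCP orientation; "force": force on the tool from outside, world axes, zero at the start; "torque": the same for the moment, N m; "finger_gap": opening from 0.0 (shut) to 1.0 (fully open); "grasp_force": force on a finger pad.
Only numpy, scipy, OpenCV 4.12 (cv2) and the standard library are available. Lean on these libraries where they do the work, as an engineer would, in place of code of your own. Each camera call takes 0.05 s, during which the arm holds its last target. There are 200 camera calls.

## Working session

There is one attempt and no reset: what is moved stays moved. The work goes in short steps, Python scripts to look and compute and a tool call to move; the robot and the scene stay as the last step left them, time stands still between calls to the robot, and variables do not carry over. Pictures are saved under pics/ and viewed, at most 10 in all, crops included, and the job is handed in when it is done.

Besides the shell and the picture viewer there is one more tool, called as a command line: name --argument value ..., lists and objects as JSON in quotes. apply_moves: Moves the arm, as the interface text tells. Its arguments: {"type":"object","properties":{"targets":{"type":"array","items":{"type":"array","items":{"type":"array","items":{"type":"number"}}}},"grip_force":{"type":"number"}},"required":["targets"]}

```bash
ls; mkdir -p pics; python3 - <<'E'
from workcell import get_obs, vision, ctrl
import cv2, numpy as np
o=get_obs(); print(o)
for n in ["scene","side","wrist"]:
    i=vision.camera_info(n); print(n,i)
    cv2.imwrite(f"pics/{n}0.png",vision.capture(n)[:,:,::-1])
E
```

```text
pics
{'time': 0.0, 'joints': array([-1.2634952 ,  0.41796056, -0.01031176,  1.61417524,  0.00471016,
        1.11069891, -0.05302175]), 'joint_velocities': array([-3.15536836e-04, -4.99036452e-04,  2.66071471e-05, -1.40209483e-04,
        2.59803287e-04,  9.54685855e-04,  8.33566862e-04]), 'joint_efforts': array([ 8.54193804e-04, -8.51268697e+01,  6.39308151e-01, -4.26001990e+01,
       -4.87961888e-02,  1.86540722e-02,  5.91600701e-05]), 'position': array([0.21349568, 0.58703348, 0.22983316]), 'ee_rot': array([-3.14037810e+00,  9.68389035e-05,  2.79279062e+00]), 'force': array([ 0.71311649, -0.03527614, -0.91393166]), 'torque': array([ 0.04655914, -0.00620423, -0.03851849]), 'grasp_force': 0.0, 'finger_gap': 1.000441202273864}
scene {'fovy': 44.801995724552, 'cx': 326.8646071967267, 'cy': 245.59146368429163, 'D': array([-0.01481424,  0.        ,  0.        ,  0.        ,  0.        ]), 'R': array([[ 0.46645276,  0.88434773,  0.01873306],
       [ 0.63830336, -0.32186318, -0.69926599],
       [-0.6123648 ,  0.33813192, -0.71461609]]), 't': array([-0.22601563, -0.30167944,  1.88929536])}
side {'fovy': 48.20340888589502, 'cx': 316.0017584367997, 'cy': 235.93828711523366, 'D': array([-0.0060395,  0.       ,  0.       ,  0.       ,  0.       ]), 'R': array([[ 0.7700285 , -0.63796747,  0.00732225],
       [-0.40419266, -0.49667722, -0.76807554],
       [ 0.493644  ,  0.58848046, -0.64031738]]), 't': array([-0.47097805,  0.30202018,  1.13420585])}
wrist {'fovy': 61.5692392537779, 'cx': 318.8469335991953, 'cy': 234.72271701433002, 'D': array([0.03157597, 0.        , 0.        , 0.        , 0.        ]), 'R': array([[ 0.34209239,  0.93966528, -0.0014008 ],
       [ 0.91437771, -0.332542  ,  0.2309312 ],
       [ 0.2165322 , -0.08028067, -0.97296907]]), 't': array([-0.62489033, -0.02492323,  0.38975616])}
```

View pics/scene0.png

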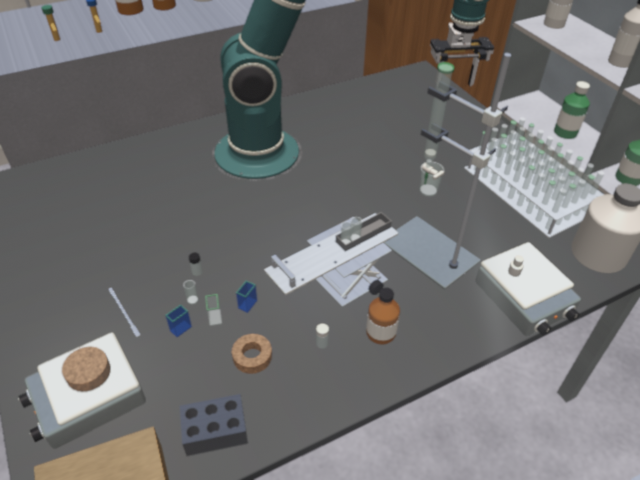

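View pics/side0.png

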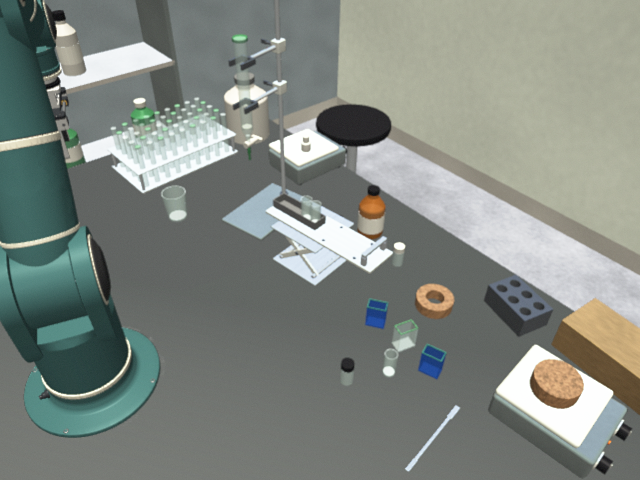

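The scene view shows the clear jar at (213,308), the loose vial at (191,292), two blue decoys at (178,320) and (246,297), the board at about (335,250), and the column's tip near (431,160). I'll enlarge these areas in both views.

```bash
cat > h.py <<'E'
import cv2, numpy as np, pickle
from workcell import get_obs, vision, ctrl
from scipy.spatial.transform import Rotation as Ro
from scipy.optimize import least_squares
def K(i):
    f=240/np.tan(np.radians(i["fovy"])/2); return np.array([[f,0,i["cx"]],[0,f,i["cy"]],[0,0,1]])
def proj(i,X):
    return cv2.projectPoints(np.atleast_2d(np.float64(X)),cv2.Rodrigues(i["R"])[0],i["t"],K(i),i["D"])[0][:,0]
def ray(i,uv):
    n=cv2.undistortPoints(np.float64([[uv]]),K(i),i["D"])[0,0]
    return -i["R"].T@i["t"], i["R"].T@np.array([n[0],n[1],1.])
def onz(i,uv,z):
    c,d=ray(i,uv); return c+d*(z-c[2])/d[2]
def tri(obs):
    A=np.zeros((3,3));b=np.zeros(3);
    for i,uv in obs:
        c,d=ray(i,uv);d/=np.linalg.norm(d);P=np.eye(3)-np.outer(d,d);A+=P;b+=P@c
    X=np.linalg.solve(A,b); return X,[np.round(proj(i,X)[0]-uv,1) for i,uv in obs]
E
python3 - <<'E'
import cv2,numpy as np
def m(n,rs,s,out):
    im=cv2.imread(f"pics/{n}0.png"); c=np.zeros((600,800,3),np.uint8)
    for x,y,w,h,px,py in rs:
        r=cv2.resize(im[y:y+h,x:x+w],None,fx=s,fy=s,interpolation=cv2.INTER_CUBIC)
        for k in range(0,w,10): cv2.line(r,(k*s,0),(k*s,6 if (x+k)%50 else 14),(0,255,255),1)
        for k in range(0,h,10): cv2.line(r,(0,k*s),(6 if (y+k)%50 else 14,k*s),(0,255,255),1)
        c[py:py+h*s,px:px+w*s]=r[:600-py,:800-px]
    cv2.imwrite(out,c)
m("scene",[(165,250,100,80,0,0),(410,140,50,70,500,0),(262,210,146,40+0,0,400)],5,"pics/s1.png")
m("scene",[(165,248,95,80,0,0),(410,140,55,70,420,0),(260,212,145,70,0,320)],4,"pics/s1.png")
m("side",[(335,290,115,100,0,0),(225,110,70,55,480,0),(255,185,142,85,0,400)],4,"pics/d1.png")
E
```

```text
(no output)
```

View pics/s1.png

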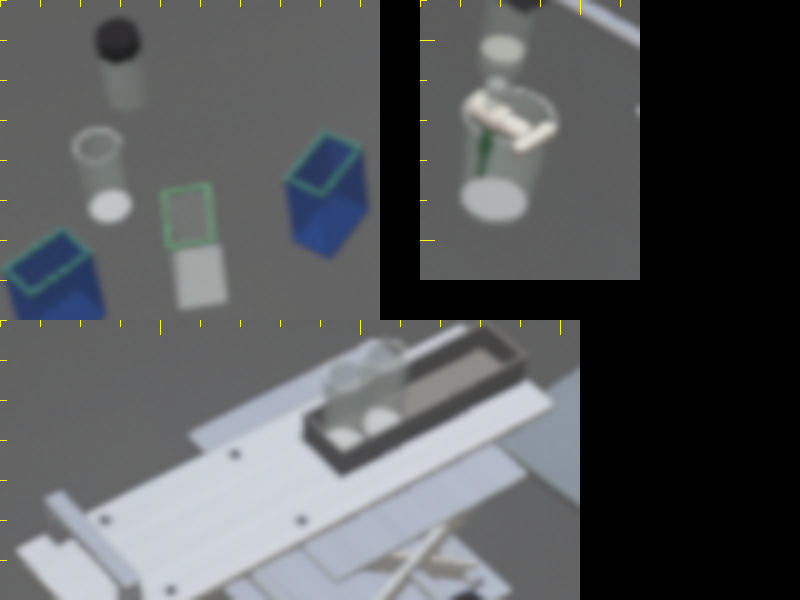

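View pics/d1.png

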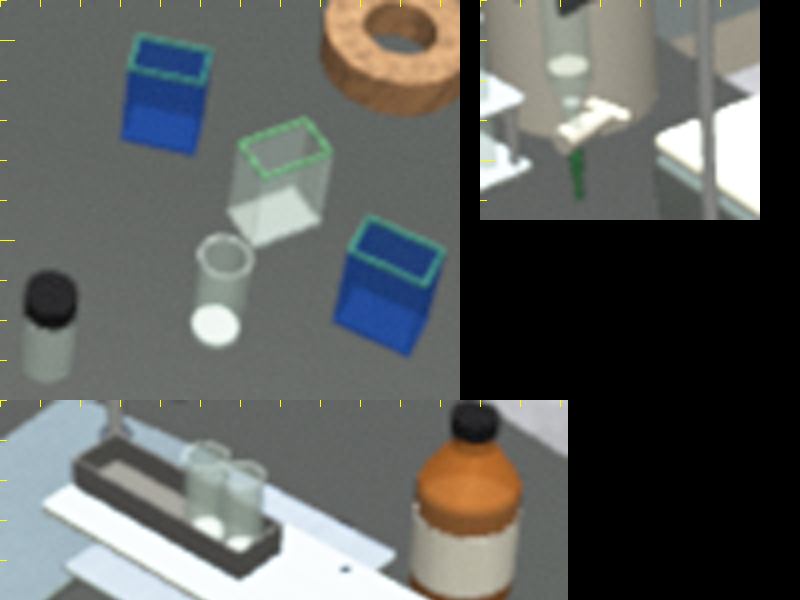

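The scene crop has the jar rim corners at crop (161,189), (212,184), (216,242), (166,248), the vial rim at (98,146), and the tip at (483,175). The side crop has the jar rim at (237,148), (305,119), (331,152), (267,178), the vial rim at (225,256), and the tip at (578,197).

```bash
cat > m1.py <<'E'
from h import *
S=vision.camera_info("scene");D=vision.camera_info("side")
def mp(px,ox,oy,cx,cy,s=4): return ((px[0]-cx+.5)/s-.5+ox,(px[1]-cy+.5)/s-.5+oy)
si=lambda p:mp(p,165,248,0,0); st=lambda p:mp(p,410,140,420,0); sb=lambda p:mp(p,260,212,0,320)
di=lambda p:mp(p,335,290,0,0); dt=lambda p:mp(p,225,110,480,0); db=lambda p:mp(p,255,185,0,400)
np.set_printoptions(precision=4,suppress=True)
def T(n,a,b):
    X,r=tri([(S,np.array(a)),(D,np.array(b))]); print(n,X,r[0],r[1]); return X
T("tip",st((483,176)),dt((578,198)))
# jar rim corners: scene order TL,TR,BR,BL ; side match
T("vial rim",si((98,146)),di((225,256)))
T("vial bot",si((110,206)),di((216,325)))
T("capA top",si((119,33)),di((51,293)))
sc=[(161,189),(212,184),(216,242),(166,248)]; dc=[(305,119),(331,152),(267,178),(237,148)]
import itertools
for k in range(4):
    X=[tri([(S,np.array(si(sc[j]))),(D,np.array(di(dc[(s*j+k)%4])))]) for s in (1,) for j in range(4)]
    print(k,[ (x[0],x[1][0]) for x in X])
sc=np.mean([onz(S,si(p),.062) for p in sc],0);dc2=np.mean([onz(D,di(p),.062) for p in dc],0);print("jar ctr",sc,dc2)
for n,rs in (("blue2",[(65,231),(92,251),(32,295),(5,268)]),("blue1",[(325,133),(363,149),(325,194),(286,180)])):
    print(n,np.array([onz(S,si(p),.062) for p in rs]))
for n,rs in (("b2d",[(372,217),(443,250),(422,286),(349,249)]),("b1d",[(136,35),(213,49),(206,85),(129,71)])):
    print(n,np.array([onz(D,di(p),.062) for p in rs]).mean(0))
print("handle",onz(S,sb((55,495)),.158),onz(S,sb((130,580)),.158))
print("trough outer end",onz(S,sb((526,355)),.147),onz(S,sb((486,330)),.147),onz(D,db((72,465)),.147),onz(D,db((115,437)),.147))
print("inner end",onz(S,sb((304,413)),.147),onz(S,sb((341,453)),.147),onz(D,db((280,530)),.147),onz(D,db((240,558)),.147))
E
python3 m1.py
```

```text
tip [0.5714 0.2311 0.2076] [ 0. -0.] [0. 0.]
vial rim [ 0.4946 -0.3842  0.0635] [ 0.1 -0.1] [0.1 0.1]
vial bot [ 0.4943 -0.3854  0.0062] [ 0.1 -0. ] [0.1 0.1]
capA top [ 0.4097 -0.3428  0.0625] [-0.2  0.1] [-0.2 -0.2]
0 [(array([ 0.5713, -0.3656,  0.0968]), array([ 0.6, -0.5])), (array([ 0.578 , -0.3573,  0.0809]), array([-6.9,  5.9])), (array([ 0.5719, -0.3432,  0.0312]), array([-0.7,  0.6])), (array([ 0.5637, -0.3513,  0.047 ]), array([ 6.7, -6.2]))]
1 [(array([ 0.5704, -0.3748,  0.0899]), array([-3. ,  2.5])), (array([ 0.5545, -0.3447,  0.0569]), array([-4. ,  3.5])), (array([ 0.5707, -0.3329,  0.0367]), array([ 2.9, -2.7])), (array([ 0.5892, -0.3641,  0.0727]), array([ 3.9, -3.5]))]
2 [(array([ 0.5471, -0.3629,  0.0669]), array([-0.2,  0.2])), (array([ 0.5533, -0.3345,  0.0618]), array([-0.4,  0.4])), (array([ 0.5963, -0.3465,  0.0634]), array([ 0.1, -0.1])), (array([ 0.5884, -0.3734,  0.0652]), array([ 0.4, -0.3]))]
3 [(array([ 0.5459, -0.3531,  0.0721]), array([ 3.3, -3. ])), (array([ 0.5788, -0.3478,  0.0875]), array([-3.3,  2.9])), (array([ 0.5955, -0.356 ,  0.0562]), array([-3.5,  3. ])), (array([ 0.5649, -0.3613,  0.0412]), array([ 3.2, -2.8]))]
jar ctr [ 0.5693 -0.3538  0.062 ] [ 0.5729 -0.3533  0.062 ]
blue2 [[ 0.5476 -0.4225  0.062 ]
 [ 0.569  -0.4131  0.062 ]
 [ 0.584  -0.4539  0.062 ]
 [ 0.5582 -0.4619  0.062 ]]
blue1 [[ 0.5458 -0.2576  0.062 ]
 [ 0.5682 -0.242   0.062 ]
 [ 0.5905 -0.2759  0.062 ]
 [ 0.5699 -0.2926  0.062 ]]
b2d [ 0.5673 -0.4372  0.062 ]
b1d [ 0.5711 -0.2668  0.062 ]
handle [ 0.5827 -0.1957  0.158 ] [ 0.6617 -0.1851  0.158 ]
trough outer end [0.5954 0.1207 0.147 ] [0.5643 0.1104 0.147 ] [0.5562 0.1096 0.147 ] [0.5963 0.117  0.147 ]
inner end [ 0.5784 -0.0284  0.147 ] [ 0.6184 -0.0249  0.147 ] [ 0.6159 -0.0267  0.147 ] [ 0.579  -0.0325  0.147 ]
```

View pics/wrist0.png

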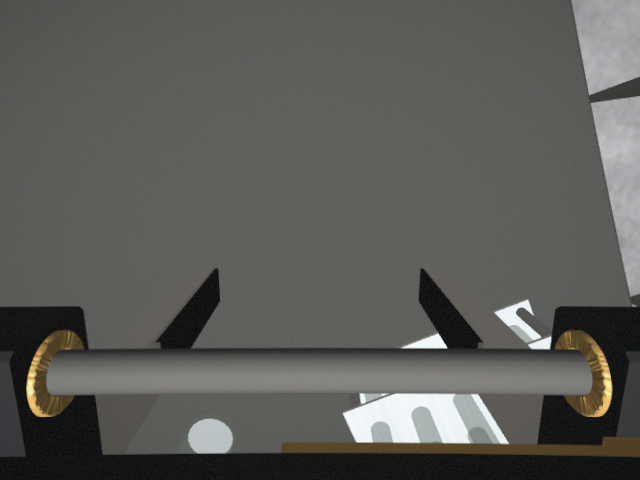

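The measurements agree with the text: the tip is at z 0.208, the vial rim at 0.063, and the jar rim at about 0.064. The jar is centred at (0.571,-0.354), with its long side at -15°. I'll move over the jar and check it with the wrist camera.

```bash
cat > plan.py <<'E'
from h import *
# rows from the present pose through waypoints (x,y,z,yaw_deg,n,hand), tool pointing down
def Rt(p):return Ro.from_euler('xyz',[np.pi,0,np.radians(p)])
def plan(w,start=None):
    o=get_obs(); p=np.array(o["position"]); R=Ro.from_euler('xyz',o["ee_rot"])
    print("t",round(o["time"],2),"at",np.round(p,4),np.round(np.degrees(o["ee_rot"]),2),"F",np.round(o["force"],1),"gap",round(o["finger_gap"]*.094,4),"gf",o["grasp_force"])
    for x,y,z,yaw,n,hand in w:
        G=Rt(yaw); P0,R0=p,R; rv=(R0.inv()*G).as_rotvec(); rows=[]
        for k in range(1,n+1):
            P=P0+(np.array([x,y,z])-P0)*k/n; Q=R0*Ro.from_rotvec(rv*k/n)
            rows.append(list(np.round(R.inv().apply(P-p),4))+list(np.round((R.inv()*Q).as_rotvec()/np.radians(6),2))+[hand]); p,R=P,Q
        print("WP",(x,y,z,yaw)); 
        for r in rows: print([float(v) for v in r])
E
python3 - <<'E'
from plan import *
plan([(.571,-.354,.2,165.1,22,.05)])
E
```

```text
t 0.15 at [0.2135 0.5871 0.23  ] [-179.95    0.    160.01] F [ 0.  -0.1 -0.3] gap 0.0939 gf 0.0
WP (0.571, -0.354, 0.2, 165.1)
[-0.0299, -0.0346, 0.0014, -0.0, 0.0, -0.04, 0.05]
[-0.0298, -0.0348, 0.0014, -0.0, 0.0, -0.04, 0.05]
[-0.0296, -0.0349, 0.0014, -0.0, 0.0, -0.04, 0.05]
[-0.0295, -0.035, 0.0014, -0.0, 0.0, -0.04, 0.05]
[-0.0293, -0.0351, 0.0014, -0.0, 0.0, -0.04, 0.05]
[-0.0292, -0.0352, 0.0014, -0.0, 0.0, -0.04, 0.05]
[-0.029, -0.0354, 0.0014, -0.0, 0.0, -0.04, 0.05]
[-0.0289, -0.0355, 0.0014, -0.0, 0.0, -0.04, 0.05]
[-0.0288, -0.0356, 0.0014, -0.0, 0.0, -0.04, 0.05]
[-0.0286, -0.0357, 0.0014, -0.0, 0.0, -0.04, 0.05]
[-0.0285, -0.0358, 0.0014, -0.0, 0.0, -0.04, 0.05]
[-0.0283, -0.0359, 0.0014, -0.0, 0.0, -0.04, 0.05]
[-0.0282, -0.0361, 0.0014, -0.0, 0.0, -0.04, 0.05]
[-0.028, -0.0362, 0.0014, -0.0, 0.0, -0.04, 0.05]
[-0.0279, -0.0363, 0.0014, -0.0, 0.0, -0.04, 0.05]
[-0.0277, -0.0364, 0.0014, -0.0, 0.0, -0.04, 0.05]
[-0.0276, -0.0365, 0.0014, -0.0, 0.0, -0.04, 0.05]
[-0.0274, -0.0366, 0.0014, -0.0, 0.0, -0.04, 0.05]
[-0.0273, -0.0367, 0.0014, -0.0, 0.0, -0.04, 0.05]
[-0.0271, -0.0368, 0.0014, -0.0, 0.0, -0.04, 0.05]
[-0.027, -0.0369, 0.0014, -0.0, 0.0, -0.04, 0.05]
[-0.0269, -0.0371, 0.0014, -0.0, 0.0, -0.04, 0.05]
```

apply_moves --targets '[[[-0.015, -0.018, 0, 0, 0, 0, 0.05], [-0.03, -0.035, 0, 0, 0, 0, 0.05], [-0.03, -0.035, 0, 0, 0, 0, 0.05], [-0.03, -0.035, 0, 0, 0, 0, 0.05], [-0.03, -0.035, 0, 0, 0, 0, 0.05], [-0.03, -0.035, 0, 0, 0, 0, 0.05], [-0.03, -0.035, 0, 0, 0, 0, 0.05], [-0.03, -0.035, 0, 0, 0, 0, 0.05], [-0.03, -0.035, 0, 0, 0, 0, 0.05], [-0.03, -0.035, 0, 0, 0, 0, 0.05], [-0.03, -0.035, 0, 0, 0, 0, 0.05], [-0.03, -0.035, 0, 0, 0, 0, 0.05]]]' --grip_force 12

```text
time: 1.65
position: [0.4004, 0.0893, 0.2306]
ee_rot: [3.141, 0.0, 2.793]
force: [0.8, 0.3, -0.7]
finger_gap: 0.529
grasp_force: 0.0
```

```bash
python3 - <<'E'
from plan import *
plan([(.571,-.354,.2,165.1,11,.05)])
E
```

```text
t 1.65 at [0.4004 0.0893 0.2306] [1.7998e+02 1.0000e-02 1.6002e+02] F [ 0.8  0.3 -0.7] gap 0.0497 gf 0.0
WP (0.571, -0.354, 0.2, 165.1)
[-0.0283, -0.0326, 0.0028, 0.0, 0.0, -0.08, 0.05]
[-0.0281, -0.0328, 0.0028, 0.0, 0.0, -0.08, 0.05]
[-0.0278, -0.033, 0.0028, 0.0, 0.0, -0.08, 0.05]
[-0.0276, -0.0332, 0.0028, 0.0, 0.0, -0.08, 0.05]
[-0.0273, -0.0335, 0.0028, 0.0, 0.0, -0.08, 0.05]
[-0.027, -0.0337, 0.0028, 0.0, 0.0, -0.08, 0.05]
[-0.0267, -0.0339, 0.0028, 0.0, 0.0, -0.08, 0.05]
[-0.0265, -0.0341, 0.0028, 0.0, 0.0, -0.08, 0.05]
[-0.0262, -0.0343, 0.0028, 0.0, 0.0, -0.08, 0.05]
[-0.0259, -0.0345, 0.0028, 0.0, 0.0, -0.08, 0.05]
[-0.0256, -0.0347, 0.0028, 0.0, 0.0, -0.08, 0.05]
```

apply_moves --targets '[[[-0.0283, -0.0326, 0.0028, 0, 0, -0.08, 0.05], [-0.028, -0.033, 0.0028, 0, 0, -0.08, 0.05], [-0.028, -0.033, 0.0028, 0, 0, -0.08, 0.05], [-0.0276, -0.0332, 0.0028, 0, 0, -0.08, 0.05], [-0.0273, -0.0335, 0.0028, 0, 0, -0.08, 0.05], [-0.027, -0.0337, 0.0028, 0, 0, -0.08, 0.05], [-0.0267, -0.0339, 0.0028, 0, 0, -0.08, 0.05], [-0.0265, -0.0341, 0.0028, 0, 0, -0.08, 0.05], [-0.0262, -0.0343, 0.0028, 0, 0, -0.08, 0.05], [-0.0259, -0.0345, 0.0028, 0, 0, -0.08, 0.05], [-0.0256, -0.0347, 0.0028, 0, 0, -0.08, 0.05], [0, 0, 0, 0, 0, 0, 0.05]]]'

```text
time: 3.15
position: [0.5708, -0.3552, 0.1987]
ee_rot: [-3.14, -0.001, 2.882]
force: [-0.8, -0.1, -0.6]
finger_gap: 0.532
grasp_force: 0.0
```

```bash
python3 - <<'E'
from plan import *
i=vision.camera_info("wrist"); im=vision.capture("wrist"); pickle.dump(i,open("w1.pkl","wb"))
cv2.imwrite("pics/w1.png",im[:,:,::-1])
for c in [(.5695,-.354),]:
  for s in (1,-1):
    for t in (1,-1):
      a=np.radians(-14.9); L=np.array([np.cos(a),np.sin(a)]);W=np.array([-L[1],L[0]])
      print(proj(i,[*(np.array(c)+s*.022*L+t*.014*W),.062])[0].round())
print(proj(i,[.4945,-.3845,.061])[0])
print(get_obs()["position"],np.degrees(get_obs()["ee_rot"]))
E
```

```text
[338. 257.]
[301. 257.]
[339. 199.]
[301. 199.]
[250.54289631 138.12958088]
[ 0.57088343 -0.35346101  0.19884949] [-1.79967362e+02 -7.24598322e-02  1.65196461e+02]
```

View pics/w1.png

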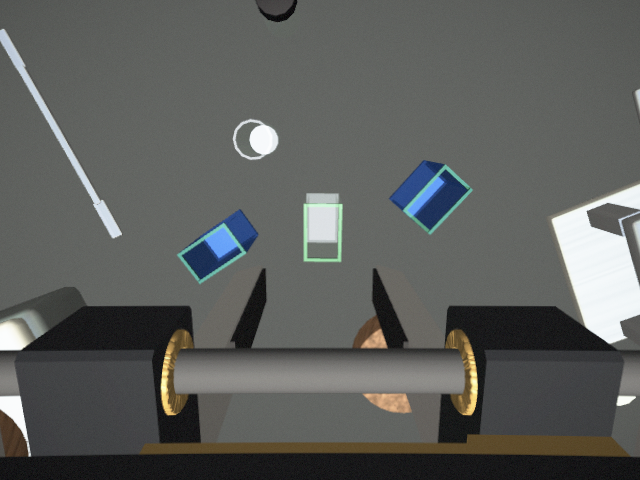

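The wrist view shows the clear jar rim with corners (304,205), (342,205), (341,261), (304,261). Its sides are square to the fingers, the vial rim is at (252,139), and the fingers' middle is at column 319.

```bash
python3 - <<'E'
from plan import *
i=pickle.load(open("w1.pkl","rb"))
P=np.array([onz(i,p,.062) for p in [(304,205),(342,205),(341.5,261),(304,261)]]);print(P,P.mean(0), np.linalg.norm(P[1]-P[0]),np.linalg.norm(P[2]-P[1]),np.degrees(np.arctan2(*(P[2]-P[1])[1::-1])))
b=np.array([onz(i,p,.001) for p in [(306,193.5),(339,193.5)]]);print(b)
print(onz(i,(252,139),.061), onz(i,(264,139),.003))
c=P.mean(0); plan([(c[0],c[1],.1,165.1,4,.05),(c[0],c[1],.051,165.1,4,.05)])
E
```

```text
[[ 0.54973743 -0.36069113  0.062     ]
 [ 0.55685168 -0.33391125  0.062     ]
 [ 0.59807478 -0.34468116  0.062     ]
 [ 0.59083014 -0.37199226  0.062     ]] [ 0.57387351 -0.35281895  0.062     ] 0.02770873720715736 0.04260674912077884 -14.641764977285522
[[ 0.54915891 -0.36110103  0.001     ]
 [ 0.55658405 -0.33315821  0.001     ]]
[ 0.49532793 -0.38368626  0.061     ] [ 0.49541547 -0.38302919  0.003     ]
t 3.2 at [ 0.5709 -0.3535  0.1988] [-1.7997e+02 -7.0000e-02  1.6520e+02] F [-0.2  0.2  0.2] gap 0.0501 gf 0.0
WP (np.float64(0.5738735057759328), np.float64(-0.35281895101495037), 0.1, 165.1)
[-0.0007, 0.0004, 0.0247, -0.0, -0.0, 0.0, 0.05]
[-0.0007, 0.0004, 0.0247, -0.0, -0.0, 0.0, 0.05]
[-0.0007, 0.0004, 0.0247, -0.0, -0.0, 0.0, 0.05]
[-0.0007, 0.0004, 0.0247, -0.0, -0.0, 0.0, 0.05]
WP (np.float64(0.5738735057759328), np.float64(-0.35281895101495037), 0.051, 165.1)
[0.0, -0.0, 0.0122, 0.0, 0.0, 0.0, 0.05]
[0.0, -0.0, 0.0123, 0.0, 0.0, 0.0, 0.05]
[0.0, -0.0, 0.0122, 0.0, 0.0, 0.0, 0.05]
[0.0, -0.0, 0.0123, 0.0, 0.0, 0.0, 0.05]
```

apply_moves --targets '[[[-0.0006, 0.0004, 0.025, 0, 0, 0, 0.05], [-0.0006, 0.0004, 0.025, 0, 0, 0, 0.05], [-0.0006, 0.0002, 0.025, 0, 0, 0, 0.05], [-0.0006, 0, 0.025, 0, 0, 0, 0.05], [0, 0, 0.02, 0, 0, 0, 0.05], [0, 0, 0.016, 0, 0, 0, 0.05], [0, 0, 0.012, 0, 0, 0, 0.05], [0, 0, 0, 0, 0, 0, 0.05], [0, 0, 0, 0, 0, 0, 0.025], [0, 0, 0, 0, 0, 0, 0.025], [0, 0, 0, 0, 0, 0, 0.025], [0, 0, 0, 0, 0, 0, 0.025]]]' --grip_force 12

```text
time: 4.7
position: [0.5742, -0.3522, 0.0523]
ee_rot: [-3.141, 0.001, 2.885]
force: [-0.6, 0.5, 5.9]
finger_gap: 0.295
grasp_force: 12.0
```

apply_moves --targets '[[[0, 0, -0.01, 0, 0, 0, 0.025], [0, 0, -0.03, 0, 0, 0, 0.025], [0, 0, -0.04, 0, 0, 0, 0.025], [0, 0, -0.05, 0, 0, 0, 0.025], [0, 0, -0.05, 0, 0, 0, 0.025], [0, 0, -0.03, 0, 0, 0, 0.025], [0, 0, -0.01, 0, 0, 0, 0.025]]]'

```text
time: 5.58
position: [0.5742, -0.3524, 0.2739]
ee_rot: [-3.141, 0.003, 2.885]
force: [-0.1, 0.7, -1.0]
finger_gap: 0.292
grasp_force: 12.0
```

```bash
python3 - <<'E'
from plan import *
plan([(.599,-.033,.272,98,12,.025)])
E
```

```text
t 5.58 at [ 0.5742 -0.3524  0.2739] [-1.7997e+02  1.4000e-01  1.6529e+02] F [-0.1  0.7 -1. ] gap 0.0274 gf 11.999601423740387
WP (0.599, -0.033, 0.272, 98)
[0.0048, 0.0263, 0.0001, 0.0, 0.0, 0.93, 0.025]
[0.0073, 0.0257, 0.0001, 0.0, 0.0, 0.93, 0.025]
[0.0098, 0.0248, 0.0001, 0.0, 0.0, 0.93, 0.025]
[0.0122, 0.0238, 0.0001, 0.0, 0.0, 0.93, 0.025]
[0.0144, 0.0225, 0.0001, 0.0, 0.0, 0.93, 0.025]
[0.0165, 0.0209, 0.0001, 0.0, 0.0, 0.93, 0.025]
[0.0185, 0.0192, 0.0001, 0.0, 0.0, 0.93, 0.025]
[0.0203, 0.0173, 0.0001, 0.0, 0.0, 0.93, 0.025]
[0.0219, 0.0153, 0.0001, 0.0, 0.0, 0.93, 0.025]
[0.0233, 0.013, 0.0001, 0.0, 0.0, 0.93, 0.025]
[0.0245, 0.0107, 0.0001, 0.0, 0.0, 0.93, 0.025]
[0.0254, 0.0083, 0.0002, 0.0, 0.0, 0.93, 0.025]
```

apply_moves --targets '[[[0.0048, 0.0263, 0, 0, 0, 0.93, 0.025], [0.0073, 0.0257, 0, 0, 0, 0.93, 0.025], [0.0098, 0.0248, 0, 0, 0, 0.93, 0.025], [0.0122, 0.0238, 0, 0, 0, 0.93, 0.025], [0.0144, 0.0225, 0, 0, 0, 0.93, 0.025], [0.0165, 0.0209, 0, 0, 0, 0.93, 0.025], [0.0185, 0.0192, 0, 0, 0, 0.93, 0.025], [0.0203, 0.0173, 0, 0, 0, 0.93, 0.025], [0.0219, 0.0153, 0, 0, 0, 0.93, 0.025], [0.0233, 0.013, 0, 0, 0, 0.93, 0.025], [0.0245, 0.0107, 0, 0, 0, 0.93, 0.025], [0.0254, 0.0083, 0, 0, 0, 0.93, 0.025]]]'

```text
time: 7.08
position: [0.5974, -0.0315, 0.2708]
ee_rot: [-3.14, 0.0, 1.713]
force: [-0.2, -0.4, -0.7]
finger_gap: 0.295
grasp_force: 12.0
```

apply_moves --targets '[[[0, 0, 0, 0, 0, 0, 0.025], [0, 0, 0, 0, 0, 0, 0.025]]]'

```text
time: 7.32
position: [0.5975, -0.0331, 0.2712]
ee_rot: [-3.141, 0.0, 1.717]
force: [0.6, 0.3, -0.2]
finger_gap: 0.295
grasp_force: 12.0
```

```bash
python3 - <<'E'
from plan import *
i=vision.camera_info("wrist"); im=vision.capture("wrist"); pickle.dump(i,open("w2.pkl","wb"))
cv2.imwrite("pics/w2.png",im[:,:,::-1])
print(proj(i,[[.5954,.1207,.147],[.56,.11,.147],[.5784,-.0284,.147],[.617,-.025,.147],[.5714,.2311,.2076]]))
print(get_obs()["position"],np.degrees(get_obs()["ee_rot"]))
E
```

```text
[[ 350.18025448   -5.32973332]
 [ 290.97791396    4.64261056]
 [ 291.69510269  225.10705685]
 [ 346.42419095  228.21793767]
 [ 348.8122166  -396.79499936]]
[ 0.5975155  -0.03340044  0.27138584] [-1.79965934e+02  1.88256893e-02  9.83303899e+01]
```

View pics/w2.png

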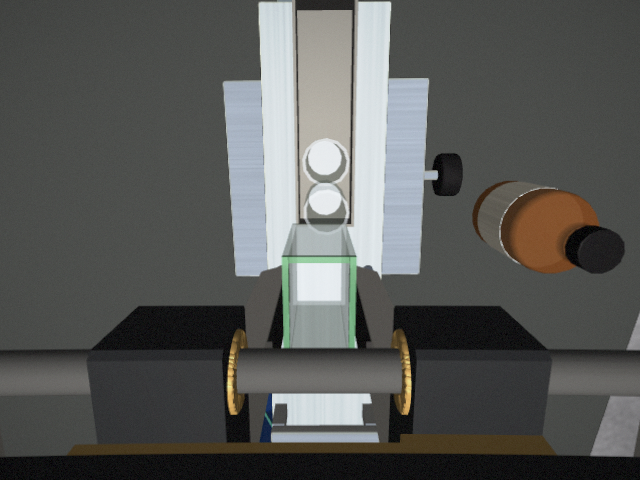

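The wrist view shows the jar held squarely, the trough floor's outer end at row 10 (columns 299 to 352), the board edges at columns 260 and 390 in the top row, and the jack plate's outer edge at about row 81. I'll find the edge columns with code.

```bash
python3 - <<'E'
from plan import *
from scipy.signal import find_peaks
np.set_printoptions(precision=4,suppress=True)
i=pickle.load(open("w2.pkl","rb")); g=cv2.cvtColor(cv2.imread("pics/w2.png"),cv2.COLOR_BGR2GRAY).astype(float)
for r in (25,60,100,125):
    l=g[r-3:r+4,215:440].mean(0); d=np.gradient(l); k=find_peaks(abs(d),height=7)[0]
    out=[]
    for q in k:
        a,b,c=abs(d[q-1:q+2]); s=q+.5*(a-c)/(a-2*b+c)+215; out.append((round(s,1),int(d[q])))
    print(r,out)
l=g[0:40,305:345].mean(1); print("floor end rows",l[:22].astype(int))
for c in (240,410): print(c,[ (r,int(g[r,c-3:c+4].mean())) for r in range(76,90)])
E
```

```text
25 [(np.float64(258.3), 60), (np.float64(291.9), -27), (np.float64(294.9), -51), (np.float64(297.1), 50), (np.float64(351.7), -48), (np.float64(354.1), 57), (np.float64(357.2), 29), (np.float64(389.5), -71)]
60 [(np.float64(260.0), 66), (np.float64(292.8), -26), (np.float64(295.9), -51), (np.float64(297.8), 51), (np.float64(351.0), -62), (np.float64(353.4), 47), (np.float64(356.5), 23), (np.float64(388.3), -80)]
100 [(np.float64(223.3), 45), (np.float64(260.4), -20), (np.float64(261.9), 43), (np.float64(293.3), -18), (np.float64(295.9), -51), (np.float64(298.2), 46), (np.float64(350.3), -52), (np.float64(352.9), 58), (np.float64(355.8), 26), (np.float64(387.1), -19), (np.float64(427.5), -57)]
125 [(np.float64(225.4), 50), (np.float64(262.9), 34), (np.float64(293.9), -21), (np.float64(296.9), -52), (np.float64(298.9), 52), (np.float64(350.0), -67), (np.float64(352.3), 55), (np.float64(354.8), 22), (np.float64(386.0), -24), (np.float64(426.4), -50)]
floor end rows [ 38  37  38  37  38  38  38  38  39  39 134 149 151 151 152 152 152 152
 153 154 153 153]
240 [(76, 77), (77, 77), (78, 77), (79, 77), (80, 119), (81, 159), (82, 174), (83, 174), (84, 173), (85, 174), (86, 174), (87, 174), (88, 175), (89, 176)]
410 [(76, 78), (77, 72), (78, 166), (79, 182), (80, 181), (81, 179), (82, 178), (83, 183), (84, 185), (85, 188), (86, 188), (87, 185), (88, 179), (89, 177)]
```

```bash
python3 - <<'E'
from plan import *
np.set_printoptions(precision=4,suppress=True)
i=pickle.load(open("w2.pkl","rb"))
F=lambda u,v,z=.125:onz(i,(u,v),z)
a,b=F(297.1,25),F(298.9,125); c,d=F(351.7,25),F(350.0,125)
print("floor widths",np.linalg.norm(a-c),np.linalg.norm(b-d))
e=F(258.3,25,.123),F(262.9,125,.123),F(389.5,25,.123),F(386,125,.123)
print("board w",np.linalg.norm(e[0]-e[2]),np.linalg.norm(e[1]-e[3]))
for p,q in (((a+c)/2,(b+d)/2),((e[0]+e[2])/2,(e[1]+e[3])/2),((F(297.1,25)+F(351.7,25))/2,(F(298.9,125)+F(350,125))/2)):
    print("axis",p,q,np.degrees(np.arctan2(*(p-q)[1::-1])))
E0=F(324.5,9.8); print("floor end centre",E0)
u=(a+c-b-d)[:2];u/=np.linalg.norm(u)
j=F(240,81,.115),F(410,78,.115); print("jack edge",j,np.degrees(np.arctan2(*(j[1]-j[0])[1::-1])),"edge to floorend along u",(E0-(j[0]+j[1])/2)[:2]@u)
for yw in (98,98.5):
  pass
T=E0[:2]-u*(.022+.0015); print("u",u,"jar target",T,"floor inner end",E0[:2]-.142*u)
tip=np.array([.5714,.2311]); v=np.array([-u[1],u[0]]); print("to tip along,lat",(tip-T)@u,(tip-T)@v)
E
```

```text
floor widths 0.036955963197357326 0.03669714038639304
board w 0.0893415117764504 0.08894180416622705
axis [0.5817 0.1072 0.125 ] [0.5913 0.043  0.125 ] 98.58724181820664
axis [0.5813 0.1076 0.123 ] [0.5914 0.043  0.123 ] 98.88553323767323
axis [0.5817 0.1072 0.125 ] [0.5913 0.043  0.125 ] 98.58724181820664
floor end centre [0.5803 0.1163 0.125 ]
jack edge (array([0.5265, 0.0646, 0.115 ]), array([0.6476, 0.0844, 0.115 ])) 9.272307702752977 edge to floorend along u 0.042370890814846116
u [-0.1493  0.9888] jar target [0.5839 0.0931] floor inner end [ 0.6016 -0.0241]
to tip along,lat 0.13833226001597146 -0.008289580937718718
```

```bash
python3 - <<'E'
from plan import *
i=pickle.load(open("w2.pkl","rb")); o=get_obs(); p=o["position"]; R=Ro.from_euler('xyz',o["ee_rot"])
im=cv2.imread("pics/w2.png"); r=cv2.resize(im[215:275,265:375],None,fx=7,fy=7,interpolation=cv2.INTER_CUBIC); cv2.imwrite("pics/w2c.png",r)
for uv in [(283.5,257.5),(355.5,257.5)]: print("rim",R.inv().apply(onz(i,uv,p[2]+.0097)-p))
for uv in [(290.5,224),(350,224)]: print("bot",R.inv().apply(onz(i,uv,p[2]-.0523)-p))
t=np.array([.5839,.0931])-.0015*np.array([-.149,.989])
plan([(*t,.25,98.6,6,.025),(*t,.19,98.6,3,.025)])
E
```

```text
rim [ 0.02388042 -0.01212181 -0.00970064]
rim [ 0.02389677  0.01473893 -0.00971662]
bot [ 0.02365899 -0.01376529  0.05230042]
bot [0.02367566 0.01735099 0.05228192]
t 7.38 at [ 0.5975 -0.0334  0.2714] [-1.7997e+02  2.0000e-02  9.8330e+01] F [ 0.3  0.5 -1.3] gap 0.0279 gf 11.999646127223969
WP (np.float64(0.5841235), np.float64(0.0916165), 0.25, 98.6)
[0.0209, 0.0008, 0.0036, -0.0, 0.0, -0.01, 0.025]
[0.0209, 0.0008, 0.0036, -0.0, 0.0, -0.01, 0.025]
[0.0209, 0.0008, 0.0036, -0.0, 0.0, -0.01, 0.025]
[0.0209, 0.0009, 0.0036, -0.0, 0.0, -0.01, 0.025]
[0.0209, 0.0009, 0.0036, -0.0, 0.0, -0.01, 0.025]
[0.0209, 0.0009, 0.0036, -0.0, 0.0, -0.01, 0.025]
WP (np.float64(0.5841235), np.float64(0.0916165), 0.19, 98.6)
[-0.0, -0.0, 0.02, 0.0, -0.0, -0.0, 0.025]
[-0.0, -0.0, 0.02, 0.0, -0.0, -0.0, 0.025]
[-0.0, -0.0, 0.02, 0.0, -0.0, -0.0, 0.025]
```

View pics/w2c.png

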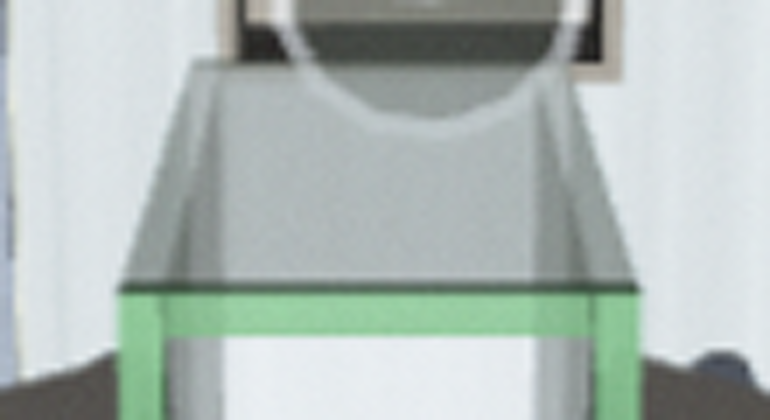

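The crop shows the held jar's rim front edge at full-frame row 256 (columns 282 to 356) and its bottom edge at row 224 (columns 293 to 347). The jar therefore sits about +2 mm along tool x and +1.4 mm along tool y in camera terms, which I'll compensate for.

```bash
python3 - <<'E'
from plan import *
plan([(.583,.0894,.25,98.6,6,.025),(.583,.0894,.182,98.6,4,.025)])
E
```

```text
t 7.38 at [ 0.5975 -0.0334  0.2714] [-1.7997e+02  2.0000e-02  9.8330e+01] F [ 0.3  0.5 -1.3] gap 0.0279 gf 11.999646127223969
WP (0.583, 0.0894, 0.25, 98.6)
[0.0206, 0.0006, 0.0036, -0.0, 0.0, -0.01, 0.025]
[0.0206, 0.0006, 0.0036, -0.0, 0.0, -0.01, 0.025]
[0.0206, 0.0006, 0.0036, -0.0, 0.0, -0.01, 0.025]
[0.0206, 0.0006, 0.0036, -0.0, 0.0, -0.01, 0.025]
[0.0206, 0.0006, 0.0036, -0.0, 0.0, -0.01, 0.025]
[0.0206, 0.0007, 0.0036, -0.0, 0.0, -0.01, 0.025]
WP (0.583, 0.0894, 0.182, 98.6)
[-0.0, -0.0, 0.017, 0.0, -0.0, -0.0, 0.025]
[-0.0, -0.0, 0.017, 0.0, -0.0, -0.0, 0.025]
[0.0, -0.0, 0.017, 0.0, -0.0, -0.0, 0.025]
[-0.0, -0.0, 0.017, 0.0, -0.0, -0.0, 0.025]
```

apply_moves --targets '[[[0.0206, 0.0006, 0.003, 0, 0, -0.01, 0.025], [0.0206, 0.0006, 0.003, 0, 0, -0.01, 0.025], [0.0206, 0.0006, 0.003, 0, 0, -0.01, 0.025], [0.0206, 0.0006, 0.003, 0, 0, -0.01, 0.025], [0.0206, 0.0006, 0.003, 0, 0, 0, 0.025], [0.0206, 0.0007, 0.003, 0, 0, 0, 0.025], [0, 0, 0.015, 0, 0, 0, 0.025], [0, 0, 0.015, 0, 0, 0, 0.025], [0, 0, 0.006, 0, 0, 0, 0.025], [0, 0, 0, 0, 0, 0, 0.025]]]'

```text
time: 8.62
position: [0.5832, 0.0896, 0.2173]
ee_rot: [-3.141, 0.0, 1.719]
force: [-0.5, 0.1, 0.6]
finger_gap: 0.297
grasp_force: 12.0
```

```bash
python3 - <<'E'
from plan import *
plan([(.583,.0894,.185,98.6,3,.025)])
E
```

```text
t 8.62 at [0.5832 0.0896 0.2173] [-1.7996e+02  3.0000e-02  9.8510e+01] F [-0.5  0.1  0.6] gap 0.0279 gf 11.999638080596924
WP (0.583, 0.0894, 0.185, 98.6)
[-0.0, -0.0001, 0.0108, -0.0, 0.0, -0.0, 0.025]
[-0.0001, -0.0001, 0.0108, -0.0, 0.0, -0.0, 0.025]
[-0.0001, -0.0001, 0.0108, -0.0, 0.0, -0.0, 0.025]
```

apply_moves --targets '[[[0, 0, 0.009, 0, 0, 0, 0.025], [0, 0, 0.009, 0, 0, 0, 0.025], [0, 0, 0.009, 0, 0, 0, 0.025], [0, 0, 0.006, 0, 0, 0, 0.025], [0, 0, 0.003, 0, 0, 0, 0.025], [0, 0, 0.002, 0, 0, 0, 0.025], [0, 0, 0, 0, 0, 0, 0.025]]]'

```text
time: 9.5
position: [0.5833, 0.0903, 0.1797]
ee_rot: [3.141, 0.0, 1.72]
force: [-0.0, -0.3, -1.1]
finger_gap: 0.298
grasp_force: 12.0
```

apply_moves --targets '[[[0, 0, 0.001, 0, 0, 0, 0.025], [0, 0, 0.001, 0, 0, 0, 0.025], [0, 0, 0.0005, 0, 0, 0, 0.025], [0, 0, 0, 0, 0, 0, 0.025]]]'

```text
time: 10.0
position: [0.5833, 0.0903, 0.1772]
ee_rot: [3.142, 0.0, 1.72]
force: [-0.3, -0.5, 0.4]
finger_gap: 0.295
grasp_force: 12.0
```

apply_moves --targets '[[[0, 0, 0.0005, 0, 0, 0, 0.025], [0, 0, 0.0005, 0, 0, 0, 0.025], [0, 0, 0, 0, 0, 0, 0.025]]]'

```text
time: 10.38
position: [0.5833, 0.0903, 0.1771]
ee_rot: [3.141, -0.001, 1.72]
force: [-7.2, -0.0, 17.0]
finger_gap: 0.298
grasp_force: 12.0
```

apply_moves --targets '[[[0, 0, -0.0005, 0, 0, 0, 0.025], [0, 0, -0.0003, 0, 0, 0, 0.025], [0, 0, 0, 0, 0, 0, 0.03], [0, 0, 0, 0, 0, 0, 0.035], [0, 0, 0, 0, 0, 0, 0.045], [0, 0, 0, 0, 0, 0, 0.05], [0, 0, 0, 0, 0, 0, 0.05]]]'

```text
time: 11.25
position: [0.5833, 0.0903, 0.177]
ee_rot: [3.142, 0.0, 1.72]
force: [-0.4, -0.8, -0.6]
finger_gap: 0.531
grasp_force: 0.0
```

```bash
python3 - <<'E'
from plan import *
plan([(.583,.0894,.26,98.6,3,.05),(.4953,-.384,.2,98.6,12,.05),(.4953,-.384,.052,98.6,5,.05)])
E
```

```text
t 11.25 at [0.5833 0.0903 0.177 ] [1.800e+02 1.000e-02 9.858e+01] F [-0.4 -0.8 -0.6] gap 0.0499 gf 0.0
WP (0.583, 0.0894, 0.26, 98.6)
[-0.0003, -0.0001, -0.0277, 0.0, 0.0, -0.0, 0.05]
[-0.0003, -0.0001, -0.0277, 0.0, 0.0, -0.0, 0.05]
[-0.0003, -0.0001, -0.0277, 0.0, 0.0, -0.0, 0.05]
WP (0.4953, -0.384, 0.2, 98.6)
[-0.0379, -0.0131, 0.005, -0.0, -0.0, -0.0, 0.05]
[-0.0379, -0.0131, 0.005, -0.0, -0.0, -0.0, 0.05]
[-0.0379, -0.0131, 0.005, -0.0, -0.0, -0.0, 0.05]
[-0.0379, -0.0131, 0.005, -0.0, -0.0, -0.0, 0.05]
[-0.0379, -0.0131, 0.005, -0.0, -0.0, -0.0, 0.05]
[-0.0379, -0.0131, 0.005, -0.0, -0.0, -0.0, 0.05]
[-0.0379, -0.0131, 0.005, -0.0, -0.0, -0.0, 0.05]
[-0.0379, -0.0131, 0.005, -0.0, -0.0, 0.0, 0.05]
[-0.0379, -0.0131, 0.005, -0.0, -0.0, -0.0, 0.05]
[-0.0379, -0.0131, 0.005, -0.0, -0.0, 0.0, 0.05]
[-0.0379, -0.0131, 0.005, -0.0, -0.0, -0.0, 0.05]
[-0.0379, -0.0131, 0.005, -0.0, -0.0, -0.0, 0.05]
WP (0.4953, -0.384, 0.052, 98.6)
[-0.0, -0.0, 0.0296, 0.0, 0.0, 0.0, 0.05]
[-0.0, -0.0, 0.0296, 0.0, 0.0, 0.0, 0.05]
[-0.0, -0.0, 0.0296, 0.0, 0.0, 0.0, 0.05]
[-0.0, -0.0, 0.0296, 0.0, 0.0, 0.0, 0.05]
[-0.0, -0.0, 0.0296, 0.0, 0.0, 0.0, 0.05]
```

apply_moves --targets '[[[0, 0, -0.01, 0, 0, 0, 0.05], [0, 0, -0.03, 0, 0, 0, 0.05], [0, 0, -0.03, 0, 0, 0, 0.05], [-0.02, -0.007, -0.013, 0, 0, 0, 0.05], [-0.038, -0.013, 0, 0, 0, 0, 0.05], [-0.038, -0.013, 0, 0, 0, 0, 0.05], [-0.038, -0.013, 0, 0, 0, 0, 0.05], [-0.038, -0.013, 0, 0, 0, 0, 0.05], [-0.038, -0.013, 0, 0, 0, 0, 0.05], [-0.038, -0.013, 0, 0, 0, 0, 0.05], [-0.038, -0.013, 0, 0, 0, 0, 0.05], [-0.038, -0.013, 0, 0, 0, 0, 0.05]]]'

```text
time: 12.75
position: [0.5204, -0.2489, 0.2599]
ee_rot: [-3.141, -0.0, 1.72]
force: [0.7, 0.7, 0.1]
finger_gap: 0.533
grasp_force: 0.0
```

```bash
python3 - <<'E'
from plan import *
plan([(.4953,-.384,.17,98.6,4,.05)])
E
```

```text
t 12.75 at [ 0.5204 -0.2489  0.2599] [-1.7999e+02 -1.0000e-02  9.8520e+01] F [0.7 0.7 0.1] gap 0.0501 gf 0.0
WP (0.4953, -0.384, 0.17, 98.6)
[-0.0325, -0.0112, 0.0225, -0.0, -0.0, -0.0, 0.05]
[-0.0325, -0.0112, 0.0225, -0.0, -0.0, -0.0, 0.05]
[-0.0325, -0.0112, 0.0225, -0.0, -0.0, -0.0, 0.05]
[-0.0325, -0.0112, 0.0225, -0.0, -0.0, -0.0, 0.05]
```

apply_moves --targets '[[[-0.0325, -0.011, 0.02, 0, 0, 0, 0.05], [-0.0325, -0.011, 0.02, 0, 0, 0, 0.05], [-0.0325, -0.011, 0.02, 0, 0, 0, 0.05], [-0.0325, -0.0115, 0.02, 0, 0, 0, 0.05], [0, 0, 0.03, 0, 0, 0, 0.05], [0, 0, 0.03, 0, 0, 0, 0.05], [0, 0, 0.03, 0, 0, 0, 0.05], [0, 0, 0.023, 0, 0, 0, 0.05], [0, 0, 0.012, 0, 0, 0, 0.05], [0, 0, 0, 0, 0, 0, 0.05]]]'

```text
time: 14.0
position: [0.4969, -0.382, 0.0548]
ee_rot: [-3.141, -0.0, 1.72]
force: [-0.2, 0.4, 0.1]
finger_gap: 0.531
grasp_force: 0.0
```

```bash
python3 - <<'E'
from plan import *
plan([(.4955,-.3845,.052,98.6,1,.05)])
E
```

```text
t 14.0 at [ 0.4969 -0.382   0.0548] [-1.7997e+02 -1.0000e-02  9.8560e+01] F [-0.2  0.4  0.1] gap 0.0499 gf 0.0
WP (0.4955, -0.3845, 0.052, 98.6)
[-0.0023, -0.0017, 0.0028, -0.01, -0.0, -0.01, 0.05]
```

apply_moves --targets '[[[-0.0023, -0.001, 0.0028, 0, 0, 0, 0.05], [0, 0, 0, 0, 0, 0, 0.05], [0, 0, 0, 0, 0, 0, 0.025], [0, 0, 0, 0, 0, 0, 0.025], [0, 0, 0, 0, 0, 0, 0.025], [0, 0, 0, 0, 0, 0, 0.025]]]' --grip_force 8

```text
time: 14.75
position: [0.4966, -0.3843, 0.0523]
ee_rot: [3.141, 0.0, 1.721]
force: [-0.2, -0.8, 2.6]
finger_gap: 0.299
grasp_force: 8.0
```

apply_moves --targets '[[[0, 0, -0.01, 0, 0, 0, 0.025], [0, 0, -0.04, 0, 0, 0, 0.025], [0, 0, -0.05, 0, 0, 0, 0.025], [0, 0, -0.05, 0, 0, 0, 0.025], [0, 0, -0.05, 0, 0, 0, 0.025], [0, 0, -0.02, 0, 0, 0, 0.025], [0, 0, 0, 0, 0, 0, 0.025]]]'

```text
time: 15.62
position: [0.4968, -0.3844, 0.2732]
ee_rot: [3.14, 0.001, 1.721]
force: [0.1, -0.1, -1.1]
finger_gap: 0.3
grasp_force: 8.0
```

```bash
python3 - <<'E'
from plan import *
plan([(.5975,-.033,.272,98.6,9,.025)])
E
```

```text
t 15.62 at [ 0.4968 -0.3844  0.2732] [1.7991e+02 6.0000e-02 9.8580e+01] F [ 0.1 -0.1 -1.1] gap 0.0282 gf 7.9999686777591705
WP (0.5975, -0.033, 0.272, 98.6)
[0.0369, 0.0169, 0.0001, 0.0, 0.0, -0.0, 0.025]
[0.0369, 0.0169, 0.0001, 0.0, 0.0, -0.0, 0.025]
[0.0369, 0.0169, 0.0001, 0.0, 0.0, -0.0, 0.025]
[0.0369, 0.0169, 0.0001, 0.0, 0.0, -0.0, 0.025]
[0.0369, 0.0169, 0.0001, 0.0, 0.0, -0.0, 0.025]
[0.0369, 0.0169, 0.0001, 0.0, 0.0, -0.0, 0.025]
[0.0369, 0.0169, 0.0001, 0.0, 0.0, -0.0, 0.025]
[0.0369, 0.0169, 0.0001, 0.0, 0.0, -0.0, 0.025]
[0.0369, 0.0169, 0.0001, 0.0, 0.0, -0.0, 0.025]
```

apply_moves --targets '[[[0.02, 0.009, 0, 0, 0, 0, 0.025], [0.037, 0.017, 0, 0, 0, 0, 0.025], [0.037, 0.017, 0, 0, 0, 0, 0.025], [0.037, 0.017, 0, 0, 0, 0, 0.025], [0.037, 0.017, 0, 0, 0, 0, 0.025], [0.037, 0.017, 0, 0, 0, 0, 0.025], [0.037, 0.017, 0, 0, 0, 0, 0.025], [0.037, 0.017, 0, 0, 0, 0, 0.025], [0.037, 0.017, 0, 0, 0, 0, 0.025], [0.016, 0.007, 0, 0, 0, 0, 0.025], [0, 0, 0, 0, 0, 0, 0.025], [0, 0, 0, 0, 0, 0, 0.025]]]'

```text
time: 17.12
position: [0.5968, -0.035, 0.2719]
ee_rot: [-3.141, 0.0, 1.718]
force: [-0.1, -0.5, 0.1]
finger_gap: 0.298
grasp_force: 8.0
```

```bash
python3 - <<'E'
from plan import *
i=vision.camera_info("wrist"); im=vision.capture("wrist"); pickle.dump(i,open("w3.pkl","wb"))
cv2.imwrite("pics/w3.png",im[:,:,::-1])
c=cv2.resize(im[0:280,245:405,::-1],None,fx=2,fy=2,interpolation=cv2.INTER_CUBIC); d=cv2.resize(im[0:150,275:375,::-1],None,fx=4,fy=4,interpolation=cv2.INTER_CUBIC)
o=np.zeros((600,730,3),np.uint8); o[:560,:320]=c; o[:600,330:]=d; cv2.imwrite("pics/w3c.png",o)
ob=get_obs();print(ob["time"],ob["position"],np.degrees(ob["ee_rot"]))
E
```

```text
17.175 [ 0.59689993 -0.03513822  0.27210485] [-1.79985147e+02  2.53755358e-02  9.84442150e+01]
```

View pics/w3c.png

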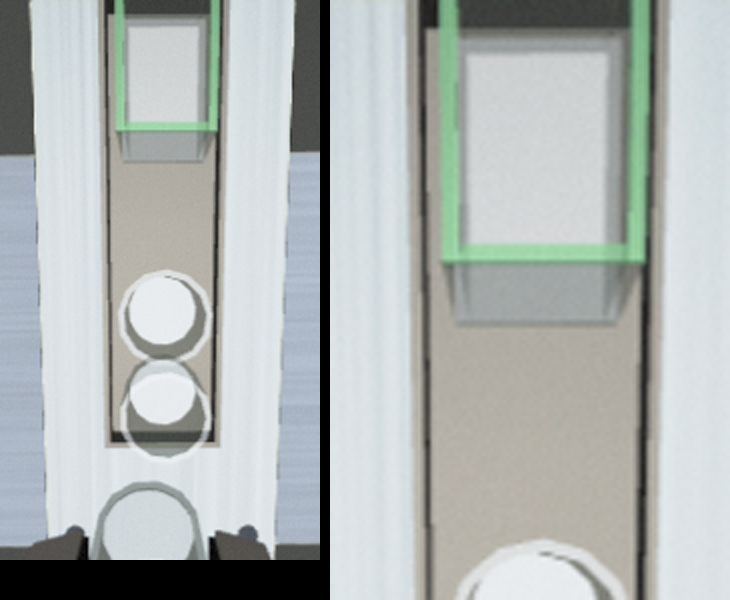

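The jar stands upright and squarely in the trough. Its bottom inner edge is at full-frame row 80.5, columns 306 to 347, between floor edges at 299.5 and 352.8. Vial_c's rim is centred at (328,158), and the held vial's bottom is at about (320,269).

```bash
python3 - <<'E'
from plan import *
np.set_printoptions(precision=4,suppress=True)
i=pickle.load(open("w3.pkl","rb")); o=get_obs(); p=o["position"]; R=Ro.from_euler('xyz',o["ee_rot"])
u=np.array([-.1493,.9888])
je=(onz(i,(306.25,80.5),.125)+onz(i,(346.75,80.5),.125))/2
print("jar w",np.linalg.norm(onz(i,(306.25,80.5),.125)-onz(i,(346.75,80.5),.125)))
fe=onz(i,(326,80.5),.125)
vc=onz(i,(328,158),.186); vb=onz(i,(326.4,155.5),.1265); print("jar edge",je,"floor mid",fe,"vial_c",vc,vb)
jt=(onz(i,(275+(442-330)/4,264/4),.187)+onz(i,(275+(645-330)/4,264/4),.187))/2; print("jar rim inner edge",jt)
print("jar ctr",je[:2]+.022*u,"floor end",[onz(i,(325,r),.125) for r in (7,7.5)])
hv=onz(i,(320,269.5),p[2]-.0523); print("held off tool",R.inv().apply(hv-p))
gap=(je-vc)[:2]@u-.014; print("room",gap, "mid",vc[:2]+(.014+gap/2)*u)
E
```

```text
jar w 0.028396931684687574
jar edge [0.5876 0.0708 0.125 ] floor mid [0.5872 0.0708 0.125 ] vial_c [0.595  0.0209 0.186 ] [0.5953 0.02   0.1265]
jar rim inner edge [0.5876 0.0702 0.187 ]
jar ctr [0.5843 0.0926] floor end [array([0.5796, 0.1162, 0.125 ]), array([0.5797, 0.1159, 0.125 ])]
held off tool [-0.0016  0.0016  0.0523]
room 0.036471132676303315 mid [0.5902 0.0528]
```

```bash
python3 - <<'E'
from plan import *
plan([(.5883,.0541,.262,98.6,5,.025)])
E
```

```text
t 17.18 at [ 0.5969 -0.0351  0.2721] [-1.7999e+02  3.0000e-02  9.8440e+01] F [ 0.3 -0.4  0.3] gap 0.0279 gf 7.999952584505081
WP (0.5883, 0.0541, 0.262, 98.6)
[0.0179, 0.0009, 0.002, -0.0, 0.0, -0.01, 0.025]
[0.0179, 0.0009, 0.002, -0.0, 0.0, -0.01, 0.025]
[0.0179, 0.0009, 0.002, -0.0, 0.0, -0.01, 0.025]
[0.0179, 0.0009, 0.002, -0.0, 0.0, -0.01, 0.025]
[0.0179, 0.001, 0.002, -0.0, 0.0, -0.01, 0.025]
```

apply_moves --targets '[[[0.0179, 0.0009, 0.002, 0, 0, -0.01, 0.025], [0.0179, 0.0009, 0.002, 0, 0, -0.01, 0.025], [0.0179, 0.0009, 0.002, 0, 0, -0.01, 0.025], [0.0179, 0.0009, 0.002, 0, 0, 0, 0.025], [0.0179, 0.001, 0.002, 0, 0, 0, 0.025], [0, 0, 0, 0, 0, 0, 0.025], [0, 0, 0, 0, 0, 0, 0.025]]]'

```text
time: 18.05
position: [0.5884, 0.0553, 0.2623]
ee_rot: [3.141, 0.0, 1.723]
force: [-0.3, -0.1, -0.4]
finger_gap: 0.298
grasp_force: 8.0
```

```bash
python3 - <<'E'
from plan import *
plan([(.5883,.0541,.24,98.6,1,.025)])
E
```

```text
t 18.05 at [0.5884 0.0553 0.2623] [1.7999e+02 3.0000e-02 9.8730e+01] F [-0.3 -0.1 -0.4] gap 0.028 gf 7.9998622834682465
WP (0.5883, 0.0541, 0.24, 98.6)
[-0.0012, -0.0003, 0.0223, 0.0, 0.0, 0.02, 0.025]
```

apply_moves --targets '[[[-0.0008, 0, 0.01, 0, 0, 0, 0.025], [0, 0, 0.012, 0, 0, 0, 0.025], [0, 0, 0.012, 0, 0, 0, 0.025], [0, 0, 0.012, 0, 0, 0, 0.025], [0, 0, 0.012, 0, 0, 0, 0.025], [0, 0, 0.012, 0, 0, 0, 0.025], [0, 0, 0.009, 0, 0, 0, 0.025], [0, 0, 0.003, 0, 0, 0, 0.025], [0, 0, 0, 0, 0, 0, 0.025]]]'

```text
time: 19.18
position: [0.5886, 0.055, 0.1802]
ee_rot: [3.142, 0.0, 1.724]
force: [0.7, -0.2, -0.6]
finger_gap: 0.298
grasp_force: 8.0
```

apply_moves --targets '[[[0, 0, 0.001, 0, 0, 0, 0.025], [0, 0, 0.001, 0, 0, 0, 0.025], [0, 0, 0.0008, 0, 0, 0, 0.025], [0, 0, 0, 0, 0, 0, 0.025]]]'

```text
time: 19.68
position: [0.5885, 0.0551, 0.1774]
ee_rot: [-3.142, 0.0, 1.724]
force: [0.6, 0.5, 0.4]
finger_gap: 0.295
grasp_force: 8.0
```

apply_moves --targets '[[[0, 0, 0.0004, 0, 0, 0, 0.025], [0, 0, 0.0002, 0, 0, 0, 0.025], [0, 0, 0, 0, 0, 0, 0.025]]]'

```text
time: 20.05
position: [0.5886, 0.055, 0.1773]
ee_rot: [3.141, -0.0, 1.724]
force: [-3.1, -0.6, 9.9]
finger_gap: 0.294
grasp_force: 8.0
```

apply_moves --targets '[[[0, 0, -0.0003, 0, 0, 0, 0.025], [0, 0, 0, 0, 0, 0, 0.03], [0, 0, 0, 0, 0, 0, 0.036], [0, 0, 0, 0, 0, 0, 0.045], [0, 0, 0, 0, 0, 0, 0.05], [0, 0, 0, 0, 0, 0, 0.05], [0, 0, -0.01, 0, 0, 0, 0.05], [0, 0, -0.025, 0, 0, 0, 0.05], [0, 0, -0.03, 0, 0, 0, 0.05], [0, 0, -0.02, 0, 0, 0, 0.05]]]'

```text
time: 21.3
position: [0.5888, 0.055, 0.2639]
ee_rot: [3.14, -0.0, 1.723]
force: [0.6, -0.5, -0.2]
finger_gap: 0.533
grasp_force: 0.0
```

```bash
python3 - <<'E'
from plan import *
plan([(.6245,-.1905,.25,8.6,16,.05)])
E
```

```text
t 21.3 at [0.5888 0.055  0.2639] [ 1.7992e+02 -1.0000e-02  9.8740e+01] F [ 0.6 -0.5 -0.2] gap 0.0501 gf 0.0
WP (0.6245, -0.1905, 0.25, 8.6)
[-0.0155, -0.0001, 0.0009, 0.0, -0.0, 0.94, 0.05]
[-0.0154, 0.0014, 0.0009, 0.0, -0.0, 0.94, 0.05]
[-0.0152, 0.0029, 0.0009, 0.0, -0.0, 0.94, 0.05]
[-0.0149, 0.0044, 0.0009, 0.0, -0.0, 0.94, 0.05]
[-0.0144, 0.0058, 0.0009, 0.0, -0.0, 0.94, 0.05]
[-0.0137, 0.0072, 0.0009, 0.0, -0.0, 0.94, 0.05]
[-0.013, 0.0085, 0.0009, 0.0, -0.0, 0.94, 0.05]
[-0.0121, 0.0097, 0.0009, 0.0, -0.0, 0.94, 0.05]
[-0.011, 0.0109, 0.0009, 0.0, -0.0, 0.94, 0.05]
[-0.0099, 0.0119, 0.0009, 0.0, -0.0, 0.94, 0.05]
[-0.0087, 0.0128, 0.0009, 0.0, -0.0, 0.94, 0.05]
[-0.0074, 0.0136, 0.0009, 0.0, -0.0, 0.94, 0.05]
[-0.006, 0.0143, 0.0009, 0.0, -0.0, 0.94, 0.05]
[-0.0046, 0.0148, 0.0009, 0.0, -0.0, 0.94, 0.05]
[-0.0031, 0.0152, 0.0009, 0.0, -0.0, 0.94, 0.05]
[-0.0016, 0.0154, 0.0009, 0.0, -0.0, 0.94, 0.05]
```

apply_moves --targets '[[[-0.0155, 0, 0, 0, 0, 0.94, 0.05], [-0.0154, 0.0014, 0.001, 0, 0, 0.94, 0.05], [-0.0152, 0.0029, 0.001, 0, 0, 0.94, 0.05], [-0.0149, 0.0044, 0.001, 0, 0, 0.94, 0.05], [-0.0144, 0.0058, 0.001, 0, 0, 0.94, 0.05], [-0.0137, 0.0072, 0.001, 0, 0, 0.94, 0.05], [-0.013, 0.0085, 0.001, 0, 0, 0.94, 0.05], [-0.0121, 0.0097, 0.001, 0, 0, 0.94, 0.05], [-0.011, 0.0109, 0.001, 0, 0, 0.94, 0.05], [-0.0099, 0.0119, 0.001, 0, 0, 0.94, 0.05], [-0.0087, 0.0128, 0.001, 0, 0, 0.94, 0.05], [-0.0074, 0.0136, 0.001, 0, 0, 0.94, 0.05]]]'

```text
time: 22.8
position: [0.6153, -0.1292, 0.2513]
ee_rot: [-3.141, 0.0, 0.539]
force: [-0.7, 0.1, 0.1]
finger_gap: 0.531
grasp_force: 0.0
```

```bash
python3 - <<'E'
from plan import *
plan([(.6245,-.1905,.25,8.6,4,.05)])
E
```

```text
t 22.8 at [ 0.6153 -0.1292  0.2513] [-179.99    0.     30.91] F [-0.7  0.1  0.1] gap 0.05 gf 0.0
WP (0.6245, -0.1905, 0.25, 8.6)
[-0.0059, 0.0143, 0.0003, -0.0, 0.0, 0.93, 0.05]
[-0.0045, 0.0148, 0.0003, -0.0, 0.0, 0.93, 0.05]
[-0.003, 0.0152, 0.0003, -0.0, 0.0, 0.93, 0.05]
[-0.0015, 0.0154, 0.0003, -0.0, 0.0, 0.93, 0.05]
```

apply_moves --targets '[[[-0.0059, 0.0143, 0, 0, 0, 0.93, 0.05], [-0.0045, 0.0148, 0, 0, 0, 0.93, 0.05], [-0.003, 0.0152, 0, 0, 0, 0.93, 0.05], [-0.0015, 0.0154, 0, 0, 0, 0.93, 0.05], [0, 0, 0, 0, 0, 0, 0.05], [0, 0, 0, 0, 0, 0, 0.05]]]'

```text
time: 23.55
position: [0.6247, -0.1894, 0.2511]
ee_rot: [-3.141, 0.0, 0.156]
force: [-0.1, 0.6, -1.2]
finger_gap: 0.534
grasp_force: 0.0
```

```bash
python3 - <<'E'
from plan import *
from scipy.signal import find_peaks
for n in ("wrist","scene","side"):
    i=vision.camera_info(n); im=vision.capture(n); pickle.dump(i,open(f"{n}4.pkl","wb")); cv2.imwrite(f"pics/{n}4.png",im[:,:,::-1])
i=pickle.load(open("wrist4.pkl","rb")); g=cv2.imread("pics/wrist4.png").astype(int)
print(proj(i,[[.6245,-.1905,.158],[.6245+.03,-.186,.158]]))
for r in (205,220,235,250):
    l=g[r-2:r+3,285:365].mean(2).mean(0); print(r,l[::2].astype(int))
print(g[150:262,300:338].mean(2).mean(1)[::4].astype(int))
ob=get_obs();print(ob["time"],ob["position"],np.degrees(ob["ee_rot"]))
E
```

```text
[[320.47418298 248.87292907]
 [320.83019096 201.5562596 ]]
205 [221 222 221 221 222 221 221 221 221 221 221 221 175 164 173 176 179 175
 173 178 176 175 198 221 220 220 220 221 220 220 221 220 220 221 221  72
  76  77  76  75]
220 [217 217 217 216 216 217 217 217 217 217 217 217 171 164 171 176 177 174
 173 178 175 171 200 217 218 218 218 218 217 218 218 218 218 218 191  76
  76  76  77  77]
235 [216 215 216 216 216 216 216 216 216 216 217 216 171 164 173 176 177 175
 173 177 173 167 199 217 217 217 218 217 218 218 218 217 218 219 145  76
  76  77  76  76]
250 [216 215 216 215 216 216 216 216 216 216 216 215 172 165 174 177 177 175
 174 177 174 160 204 216 217 217 217 216 217 217 217 217 218 217 149  77
  77  77  77  76]
[ 76  76  75  75  76  91 223 158 193 195 193 192 195 193 195 193 191 193
 192 194 195 190 192 194 191 193 193 195]
23.7 [ 0.62470435 -0.18933322  0.25117072] [-1.79983326e+02 -1.01031902e-02  8.87404221e+00]
```

apply_moves --targets '[[[0, -0.001, 0.03, 0, 0, -0.04, 0.05], [0, 0, 0.03, 0, 0, 0, 0.05], [0, 0, 0.02, 0, 0, 0, 0.05], [0, 0, 0.01, 0, 0, 0, 0.05], [0, 0, 0.002, 0, 0, 0, 0.05], [0, 0, 0, 0, 0, 0, 0.03], [0, 0, 0, 0, 0, 0, 0.02], [0, 0, 0, 0, 0, 0, 0.008], [0, 0, 0, 0, 0, 0, 0.008], [0, 0, 0, 0, 0, 0, 0.008], [0, 0, 0, 0, 0, 0, 0.008]]]' --grip_force 25

```text
time: 25.08
position: [0.6245, -0.1892, 0.1593]
ee_rot: [3.141, -0.0, 0.157]
force: [0.3, 0.6, 3.3]
finger_gap: 0.121
grasp_force: 25.0
```

```bash
cat > rim.py <<'E'
from plan import *
np.set_printoptions(precision=4,suppress=True)
def rim(n,f,c,w=30):
    i=pickle.load(open(f"{n}{f}.pkl","rb")); im=cv2.imread(f"pics/{n}{f}.png").astype(int)
    q=proj(i,[*c,.187])[0]; x0,y0=int(q[0])-w,int(q[1])-w; s=im[y0:y0+2*w,x0:x0+2*w]
    m=((s[:,:,1]-s[:,:,2]>15)&(s[:,:,1]-s[:,:,0]>8)).astype(np.uint8)
    k,lab,st,_=cv2.connectedComponentsWithStats(m,connectivity=8); 
    pts=np.argwhere(m)[:,::-1]+[x0,y0]
    print(n,q,"n",len(pts),"bbox",pts.min(0),pts.max(0),st[1:,:].tolist())
    h=cv2.convexHull(pts.astype(np.float32)); M=cv2.moments(h); ctr=(M["m10"]/M["m00"],M["m01"]/M["m00"])
    r=cv2.minAreaRect(h); print(" hull ctr",ctr,"rect",r); return i,np.array(ctr)
E
python3 - <<'E'
from rim import *
c=(.583,.091)
print(tri([rim("scene",4,c),rim("side",4,c)]))
E
```

```text
scene [379.77   209.1004] n 84 bbox [369 202] [389 215] [[20, 23, 21, 14, 84]]
 hull ctr (379.33223684210526, 208.3563596491228) rect ((379.199951171875, 208.39999389648438), (9.838700294494629, 18.78297233581543), 63.43495178222656)
side [284.8483 187.4885] n 139 bbox [276 165] [310 205] [[38, 8, 1, 1, 1], [40, 10, 1, 1, 1], [22, 25, 20, 13, 115], [24, 35, 1, 1, 1], [23, 37, 2, 2, 3], [37, 36, 5, 8, 12], [45, 40, 1, 1, 1], [39, 45, 1, 2, 2], [50, 46, 1, 1, 1], [56, 47, 1, 1, 1], [41, 48, 1, 1, 1]]
 hull ctr (291.90090090090087, 188.46802900461438) rect ((289.2169189453125, 189.5954132080078), (42.940826416015625, 26.71708106994629), 66.61477661132812)
(array([0.5914, 0.0794, 0.1932]), [array([-1.6,  2.3]), array([-1.7, -2.2])])
```

```bash
sed -i 's/pts=np.argwhere(m)/pts=np.argwhere(lab==1+st[1:,4].argmax())/' rim.py; python3 - <<'E'
from rim import *
c=(.583,.091)
X,r=tri([rim("scene",4,c),rim("side",4,c)]);print(X,r, "delta",np.array([.5714,.2311])-X[:2])
d=np.array([.5714,.2311])-X[:2]; u=np.array([-.1493,.9888]); print(d@u,d@np.array([-u[1],u[0]]))
p=get_obs()["position"]; plan([(p[0]+d[0],p[1]+d[1],p[2],8.9,14,.008)])
E
```

```text
scene [379.77   209.1004] n 84 bbox [369 202] [389 215] [[20, 23, 21, 14, 84]]
 hull ctr (379.33223684210526, 208.3563596491228) rect ((379.199951171875, 208.39999389648438), (9.838700294494629, 18.78297233581543), 63.43495178222656)
side [284.8483 187.4885] n 115 bbox [276 182] [295 194] [[38, 8, 1, 1, 1], [40, 10, 1, 1, 1], [22, 25, 20, 13, 115], [24, 35, 1, 1, 1], [23, 37, 2, 2, 3], [37, 36, 5, 8, 12], [45, 40, 1, 1, 1], [39, 45, 1, 2, 2], [50, 46, 1, 1, 1], [56, 47, 1, 1, 1], [41, 48, 1, 1, 1]]
 hull ctr (285.01612903225805, 187.67526881720428) rect ((285.1350402832031, 187.503662109375), (18.881301879882812, 10.252291679382324), 19.98310661315918)
[0.582  0.0897 0.1883] [array([-0.2,  0.3]), array([-0.2, -0.2])] delta [-0.0106  0.1414]
0.14138428900473501 -0.010624150202124937
t 25.07 at [ 0.6245 -0.1892  0.1593] [179.99  -0.01   8.99] F [0.3 0.6 3.3] gap 0.0114 gf 24.99860644340515
WP (np.float64(0.6138949329672785), np.float64(-0.04781610841832826), np.float64(0.15926813537762452), 8.9)
[0.0008, -0.0101, -0.0, 0.0, -0.0, 0.0, 0.008]
[0.0008, -0.0101, -0.0, 0.0, -0.0, 0.0, 0.008]
[0.0008, -0.0101, -0.0, 0.0, -0.0, 0.0, 0.008]
[0.0008, -0.0101, -0.0, 0.0, -0.0, 0.0, 0.008]
[0.0008, -0.0101, -0.0, 0.0, -0.0, 0.0, 0.008]
[0.0008, -0.0101, -0.0, 0.0, -0.0, 0.0, 0.008]
[0.0008, -0.0101, -0.0, 0.0, -0.0, 0.0, 0.008]
[0.0008, -0.0101, -0.0, 0.0, -0.0, 0.0, 0.008]
[0.0008, -0.0101, -0.0, 0.0, -0.0, 0.0, 0.008]
[0.0008, -0.0101, -0.0, 0.0, -0.0, 0.0, 0.008]
[0.0008, -0.0101, -0.0, 0.0, -0.0, 0.0, 0.008]
[0.0008, -0.0101, -0.0, 0.0, -0.0, 0.0, 0.008]
[0.0008, -0.0101, -0.0, 0.0, -0.0, 0.0, 0.008]
[0.0008, -0.0101, -0.0, 0.0, -0.0, 0.0, 0.008]
```

apply_moves --targets '[[[0.0002, -0.003, 0, 0, 0, 0, 0.008], [0.0005, -0.006, 0, 0, 0, 0, 0.008], [0.0008, -0.009, 0, 0, 0, 0, 0.008], [0.0008, -0.01, 0, 0, 0, 0, 0.008], [0.0008, -0.01, 0, 0, 0, 0, 0.008], [0.0008, -0.01, 0, 0, 0, 0, 0.008], [0.0008, -0.01, 0, 0, 0, 0, 0.008], [0.0008, -0.01, 0, 0, 0, 0, 0.008], [0.0008, -0.01, 0, 0, 0, 0, 0.008], [0.0008, -0.009, 0, 0, 0, 0, 0.008], [0.0005, -0.006, 0, 0, 0, 0, 0.008], [0.0002, -0.003, 0, 0, 0, 0, 0.008]]]'

```text
time: 26.58
position: [0.6171, -0.0928, 0.1592]
ee_rot: [3.141, -0.0, 0.157]
force: [1.5, -5.4, 2.6]
finger_gap: 0.125
grasp_force: 25.0
```

```bash
python3 - <<'E'
from rim import *
plan([(.6139,-.0478,.1593,8.9,6,.008)])
for n in ("scene","side"):
    i=vision.camera_info(n); im=vision.capture(n); pickle.dump(i,open(f"{n}5.pkl","wb")); cv2.imwrite(f"pics/{n}5.png",im[:,:,::-1])
c=(.574,.1847)
X,r=tri([rim("scene",5,c,22),rim("side",5,c,22)]);print(X,r, "delta",np.array([.5714,.2311])-X[:2])
E
```

```text
t 26.57 at [ 0.6171 -0.0928  0.1592] [179.97  -0.     9.01] F [ 1.5 -5.4  2.6] gap 0.0117 gf 25.002928376197815
WP (0.6139, -0.0478, 0.1593, 8.9)
[0.0006, -0.0075, -0.0, 0.0, -0.0, 0.0, 0.008]
[0.0006, -0.0075, -0.0, 0.0, -0.0, 0.0, 0.008]
[0.0006, -0.0075, -0.0, 0.0, -0.0, 0.0, 0.008]
[0.0006, -0.0075, -0.0, 0.0, -0.0, 0.0, 0.008]
[0.0006, -0.0075, -0.0, 0.0, -0.0, 0.0, 0.008]
[0.0006, -0.0075, -0.0, 0.0, -0.0, 0.0, 0.008]
scene [409.6343 195.786 ] n 78 bbox [400 189] [420 201] [[37, 0, 4, 11, 25], [13, 16, 21, 13, 78]]
 hull ctr (410.0109489051095, 194.77615571776155) rect ((410.1000061035156, 194.6999969482422), (9.391487121582031, 18.335758209228516), 63.43495178222656)
side [260.533  172.8773] n 109 bbox [250 167] [269 179] [[9, 0, 4, 10, 30], [39, 5, 1, 1, 1], [12, 17, 20, 13, 109], [29, 28, 2, 2, 2], [30, 31, 2, 3, 5], [34, 33, 1, 1, 1], [29, 37, 1, 1, 1], [42, 36, 1, 1, 1], [29, 39, 3, 2, 4], [43, 38, 1, 1, 1]]
 hull ctr (259.8527397260274, 172.736301369863) rect ((259.2000427246094, 172.6000213623047), (18.782970428466797, 9.838699340820312), 26.56505012512207)
[0.5725 0.1863 0.1879] [array([-0.1,  0.2]), array([-0.1, -0.2])] delta [-0.0011  0.0448]
```

apply_moves --targets '[[[0.0003, -0.003, 0, 0, 0, 0, 0.008], [0.0006, -0.005, 0, 0, 0, 0, 0.008], [0.0008, -0.007, 0, 0, 0, 0, 0.008], [0.0009, -0.008, 0, 0, 0, 0, 0.008], [0.0009, -0.008, 0, 0, 0, 0, 0.008], [0.0009, -0.007, 0, 0, 0, 0, 0.008], [0.0005, -0.0045, 0, 0, 0, 0, 0.008], [0.0003, -0.0021, 0, 0, 0, 0, 0.008], [0, 0, 0, 0, 0, 0, 0.008], [0, 0, 0, 0, 0, 0, 0.008]]]'

```text
time: 27.92
position: [0.6153, -0.0484, 0.1592]
ee_rot: [3.141, -0.0, 0.157]
force: [0.6, -4.3, 3.9]
finger_gap: 0.126
grasp_force: 25.0
```

```bash
python3 - <<'E'
from rim import *
plan([(.6153,-.048,.1593,8.9,1,.008)]); print(get_obs()["torque"])
for n in ("scene","side"):
    i=vision.camera_info(n); im=vision.capture(n); pickle.dump(i,open(f"{n}6.pkl","wb")); cv2.imwrite(f"pics/{n}6.png",im[:,:,::-1])
c=(.571,.231)
X,r=tri([rim("scene",6,c,16),rim("side",6,c,16)]);print(X,r, "delta",np.array([.5714,.2311])-X[:2])
o=np.zeros((600,800,3),np.uint8)
for k,(n,cx,cy,w) in enumerate((("scene",415,185,80),("side",255,165,80))):
    q=proj(pickle.load(open(f"{n}6.pkl","rb")),[.571,.231,.197])[0]; x,y=int(q[0])-32,int(q[1])-35; print(n,x,y)
    im=cv2.imread(f"pics/{n}6.png")[y:y+75,x:x+50+14]; o[:600,400*k:400*k+395]=cv2.resize(im,None,fx=8,fy=8,interpolation=cv2.INTER_CUBIC)[:600,58:453]
cv2.imwrite("pics/f6.png",o)
E
```

```text
t 27.93 at [ 0.6153 -0.0484  0.1592] [179.98  -0.01   8.99] F [ 0.6 -4.3  3.9] gap 0.0118 gf 25.01625269651413
WP (0.6153, -0.048, 0.1593, 8.9)
[0.0, -0.0004, -0.0001, 0.0, -0.0, 0.01, 0.008]
[-1.1519  0.0781  0.075 ]
scene [424.1535 189.7858] n 90 bbox [414 173] [433 195] [[6, 0, 20, 23, 90]]
 hull ctr (424.0113234253361, 185.4755838641189) rect ((425.9800720214844, 185.392578125), (15.656794548034668, 21.5795955657959), 34.508522033691406)
side [249.6066 165.8568] n 148 bbox [240 149] [259 175] [[7, 0, 20, 27, 148], [12, 23, 1, 1, 1], [24, 28, 3, 4, 7]]
 hull ctr (250.16166960611403, 162.63668430335096) rect ((252.90570068359375, 161.66983032226562), (22.63096046447754, 19.32858657836914), 29.05460548400879)
[0.5705 0.2277 0.2004] [array([-0.3,  0.5]), array([-0.3, -0.5])] delta [0.0009 0.0034]
scene 392 151
side 217 127
```

View pics/f6.png

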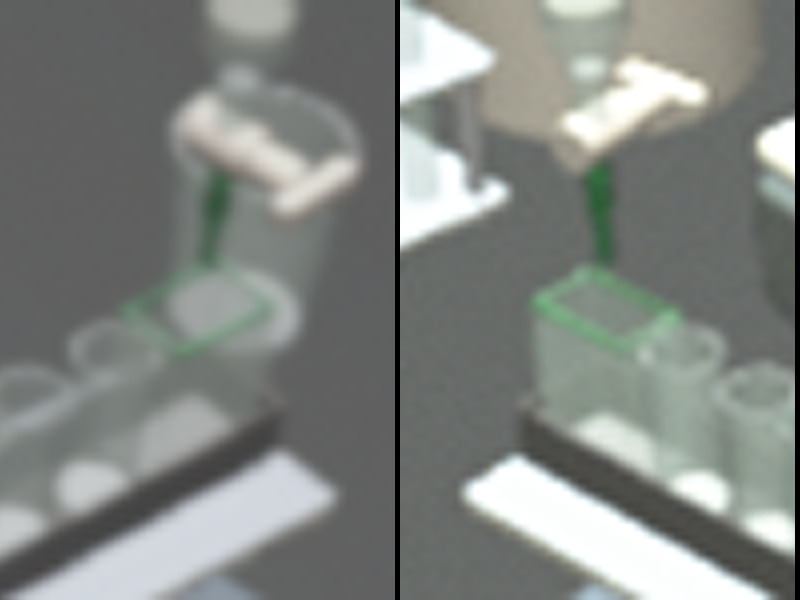

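The last view shows the jar and all three vials upright, with the outlet tip just above the jar's mouth. The tip ends at panel (207,267) in the scene crop and (205,265) in the side crop. The rim centres are at about (196,309) and (211,307).

```bash
python3 - <<'E'
from rim import *
S=pickle.load(open("scene6.pkl","rb"));D=pickle.load(open("side6.pkl","rb"))
s=lambda p:np.array([(p[0]+58.5)/8-.5+392,(p[1]+.5)/8-.5+151]); d=lambda p:np.array([(p[0]+58.5)/8-.5+217,(p[1]+.5)/8-.5+127])
t=tri([(S,s((207,267))),(D,d((205,265)))]); print("tip",t)
sc=[(122,310),(205,268),(272,308),(182,352)]; dc=[(230,345),(280-1,315),(200,268),(135,302)]
import itertools
for k in range(4):
    X=[tri([(S,s(sc[j])),(D,d(dc[(j+k)%4]))]) for j in range(4)]
    if max(np.abs(x[1][0]).max() for x in X)<1.2: print(k,np.array([x[0] for x in X]),np.mean([x[0] for x in X],0))
a=np.mean([onz(S,s(p),.187) for p in sc],0);b=np.mean([onz(D,d(p),.187) for p in dc],0); print("rim",a,b)
print("tip on z .206", onz(S,s((207,267)),.206),onz(D,d((205,265)),.206))
E
```

```text
tip (array([0.571 , 0.2293, 0.207 ]), [array([ 0., -0.]), array([0., 0.])])
1 [[0.5751 0.194  0.2044]
 [0.5696 0.2299 0.2057]
 [0.5657 0.2652 0.1751]
 [0.5743 0.2226 0.1773]] [0.5712 0.2279 0.1906]
rim [0.5681 0.2301 0.187 ] [0.5746 0.2337 0.187 ]
tip on z .206 [0.5702 0.23   0.206 ] [0.5719 0.2307 0.206 ]
```

apply_moves --targets '[[[0, 0, 0.0002, 0, 0, 0, 0.008], [0, 0, 0, 0, 0, 0, 0.008], [0, 0, 0, 0, 0, 0, 0.008]]]'

```text
time: 28.4
position: [0.6153, -0.0484, 0.1592]
ee_rot: [3.141, -0.0, 0.157]
force: [0.1, -4.6, 8.0]
finger_gap: 0.126
grasp_force: 25.0
```

```bash
python3 - <<'E'
from rim import *
o=get_obs(); print(o["time"],o["position"],o["force"],o["torque"])
for n in ("scene","side"):
    i=vision.camera_info(n); im=vision.capture(n); a=cv2.imread(f"pics/{n}6.png")[:,:,::-1]
    d=np.abs(a.astype(int)-im).max(2)>40; print(n,d.sum())
E
```

```text
28.4 [ 0.6153 -0.0484  0.1592] [ 0.0831 -4.5867  8.0048] [-0.9649  0.343   0.1095]
scene 0
side 2
```

The board is pressed flat with about 8 N down, nothing is moving, and the jar's mouth is within about 2 mm of the tip. I'm handing in.

```bash
python3 -c "
from workcell import ctrl
print(ctrl.hand_in())"
```

```text
the job is handed in; nothing more can be done
None
```

I set the jar and the vial upright in the trough, slid the board out until the jar's mouth measured within about 2 mm of under the outlet tip, and handed the job in at about 28 s with the handle still gripped and pressed down; the verdict was not shown.

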